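# Put the microphone parts into their holders

### The job

Pick the microphone parts out from among the bottles and stand each upright in the round wooden holder of its size: the two black bottle-shaped bells from the front of the bench in the two widest holders, one in each, the black sleeve with the brown collar in the middle-sized holder, and the short steel tube in the smallest. Set each down gently on the holder's floor, do not drop it, and let go. Leave the red bottle and the square white jar standing where they are.

Things in the scene. Friction and masses are not known exactly. Their poses are not given: they have to be found in the camera images.
- bell_one: black bottle-shaped microphone bell housing standing upright, 91 mm high: round body 55 mm across up to about 55 mm height, sloping shoulder, neck about 22 mm across from 73 mm up; 0.14 kg; the two bells are alike and stand loose on the open front of the bench (a similar black bottle far back behind the lamp foot is fixed and no part of the job); origin: centre of the underside, z up
- bell_two: black bottle-shaped microphone bell housing standing upright, 91 mm high: round body 55 mm across up to about 55 mm height, sloping shoulder, neck about 22 mm across from 73 mm up; 0.14 kg; the two bells are alike and stand loose on the open front of the bench (a similar black bottle far back behind the lamp foot is fixed and no part of the job); origin: centre of the underside, z up
- black_sleeve: plain straight black microphone sleeve with a brown collar at the top, standing upright, round, 36 mm across, 104 mm high, 0.11 kg; origin: centre of the underside, z up
- short_tube: short light-grey steel tube with two small dark side holes, standing upright, 17 mm across, 64 mm high, 0.05 kg; origin: centre of the underside, z up
- wide_holder_a: one of the two equal widest holders: fixed round wooden holder on the bench, a shallow dish: 91 mm across the foot, round bore 71 mm across, rim top 14 mm above the bench, cork floor 5 mm above the bench; origin: centre of its underside at bench height, z up
- wide_holder_b: the other of the two equal widest holders: fixed round wooden holder on the bench, a shallow dish: 91 mm across the foot, round bore 71 mm across, rim top 14 mm above the bench, cork floor 5 mm above the bench; origin: centre of its underside at bench height, z up
- middle_holder: the middle-sized holder: fixed round wooden holder on the bench, a shallow dish: 72 mm across the foot, round bore 52 mm across, rim top 14 mm above the bench, cork floor 5 mm above the bench; origin: centre of its underside at bench height, z up
- small_holder: the smallest holder: fixed round wooden holder on the bench, a shallow dish: 53 mm across the foot, round bore 33 mm across, rim top 14 mm above the bench, cork floor 5 mm above the bench; origin: centre of its underside at bench height, z up
- flux_bottle: red bottle with a pointed pink nozzle, 36 mm across, 78 mm high, standing loose; not to be moved; origin: centre of the underside, z up
- square_jar: square milk-white jar with a round metal lid, 40 x 40 x 75 mm high, standing loose; not to be moved; origin: centre of the underside, z up
Mind the look-alikes: they are no part of the job. Leave any purple look-alike of the short_tube alone. What is shaped like the wide_holder_a but orange or pink is not meant.

How it is judged:
By the outcome, as a careful person would: the job done as asked, in the order asked, and still so for the second after the job is handed in, with the robot touching nothing.
It also fails if it takes over 128 s, if anything falls off the work surface, if the arm or the gripper's body presses on something with over 40 N, if the wrist force passes 120 N, or if a joint passes its speed limit or range.

### The arm

A 7-joint arm with a two-finger parallel gripper is mounted at the origin on a cart in front of the work surface, level with it; the furniture and walls round the work are solid. World frame = base frame: x ahead of the robot, y to its left, z up, the work surface at z = 0. Lengths are in m, angles in degrees, forces in N, time in s.
With the tool pointing down it reaches from about 0.425 to 0.825 m from the base axis. Payload 3.6 kg.
Tool frame: the origin (TCP) lies at the centre of the arm's flange, where the gripper is bolted on; the fingertips stand 186 mm ahead of it and the grasp point (between the pads) lies 167 mm ahead of it (arm.grip_depth is the distance from the TCP to the grasp point, in m); z points along the fingers, y is the line along which they close (so a half turn about z gives the same grasp; the last joint's range is limited). The gripper opens to 93 mm and grips with 3 to 60 N. Pads are 15 mm wide; open, the fingers measure 128 mm over their backs; the gripper's body (75 mm by 188 mm) begins 65 mm behind the grasp point.
Start: joints at [74.742, 35.231, -0.722, 81.555, 0.464, 63.22, -2.315], TCP at [0.154, -0.631, 0.405] pointing down, gripper open.
Joint ranges: [-178.69, 178.69], [-17.37, 117.87], [-77.05, 75.6], [15.02, 138.74], [-78.02, 258.01], [0.78, 113.62], [-162.83, 162.83]. Speed limits (degrees/s): [159.86, 159.86, 180, 180, 180, 180, 180].

### API

Orientations are given as a 3x3 rotation matrix whose columns are the frame's x, y, z axes.
In Python, from station import arm gives the robot as it stands.
- The arm moves only by the tool send_rows, never from a script. Its arguments are lists of equal length, an entry for each row: "offset": the shift along the tool's x, y, z in mm, a list of three; "dr": the turn, a rotation vector about the tool's x, y, z in units of 5 degrees (1.0 is 5 degrees), a list of three; "fingers": the gripper command: -1 is fully open, 1 is shut, values between are in proportion. In form: {"offset": [[x, y, z], ...], "dr": [[wx, wy, wz], ...], "fingers": [fingers, ...]}. A call has exactly 8 rows; each row is the pose to reach, as a shift and turn from the pose commanded when the call began, along the tool's axes at that moment; what a row does not reach only later rows make up. A row lasts 1/12 s, in which the tool goes at most 41.7 mm and 7.16 degrees, less where a joint would pass 70% of its speed; a pose out of reach is approached as far as the arm can. A call with a gripper value outside its range is refused whole. The fingers move at their own pace and stop on an object; "grip_force" is the grip in N (left out, the last holds). Time passes only in rows, so rows that repeat a pose let the fingers close, or fill a call up. It gives the time, the measured TCP pose, the force, the opening and the grip force at its end, in the units of the state.
- arm.get_state(): the state, without advancing time (a new reading comes with each control period).
- arm.snapshot(name): name is "scene" or "side" or "wrist"; returns a dict with "img" (400x640x3 uint8, red, green, blue), "mtx" (3x3 intrinsics, pixels), "pose" (4x4, takes a point from camera to world coordinates). Camera axes: x right, y down, z forward; pixel columns grow to the right and rows downward; lengths in m; the calibration is good to about 2 mm. A picture is of the moment at which its call begins. There is no depth.
- arm.job_done(): hands the job in; it is judged then, once.
Trained networks look in the newest picture that a camera, given by its name, has taken for a name from the list of things; names that differ only in an ending like _2 or _b are one class to them, and where a whole thing is asked for, a point or a joint stands for the part that bears it (a point fixed in the world has none). Each returns a list of dicts, best first, with "confidence" (0 to 1); they miss things now and then, are a little off and sometimes report something else, mostly with a low value. They report only what shows in the picture. A call takes as long as a camera call. They do not tell look-alikes from the thing itself.
- arm.recognise(camera, target): "pixel" ([row, column] in pixels, amid what is visible of it).
The state is a dict: "time": time; "qpos": joint angles; "joint_velocities": joint speeds; "tau": joint torques, N m; "tool_pos": TCP position; "orientation": TCP orientation; "contact_force": force on the tool from outside, world axes, zero at the start; "ft_torque": the same for the moment, N m; "width": finger opening in m; "finger_force": force on a finger pad.
Only numpy, scipy, OpenCV 4.12 (cv2) and the standard library are available. Lean on these libraries where they do the work, as an engineer would, in place of code of your own. Each camera call takes 0.05 s, during which the arm holds its last target. There are 200 camera calls.

## Working session

There is one attempt and no reset: what is moved stays moved. The work goes in short steps, Python scripts to look and compute and a tool call to move; the robot and the scene stay as the last step left them, time stands still between calls to the robot, and variables do not carry over. Pictures are saved under pics/ and viewed, at most 14 in all, crops included, and the job is handed in when it is done.

Besides the shell and the picture viewer there is one more tool, called after ">>>" by a JSON object that holds its "api" and its "payload", one argument or row to a line. send_rows: Moves the arm, as the interface text tells. Its arguments: {"type":"object","properties":{"offset":{"type":"array"},"dr":{"type":"array"},"fingers":{"type":"array"},"grip_force":{"type":"number"}},"required":["offset","dr","fingers"]}

```bash
mkdir -p pics; cat > h.py <<'E'
from station import arm
import numpy as np, cv2
def ray(s,px,z):
    K=np.array(s["mtx"]);T=np.array(s["pose"]);d=T[:3,:3]@np.linalg.solve(K,[px[1],px[0],1.]);o=T[:3,3]
    return (o+d*(z-o[2])/d[2])[:2]
def proj(s,p):
    K=np.array(s["mtx"]);T=np.array(s["pose"]);c=T[:3,:3].T@(np.array(p)-T[:3,3]);u=K@c
    return u[:2]/u[2]  # col,row
E
python3 - <<'E'
from h import *
import pickle
S={}
names={"bell_one":.045,"black_sleeve":.052,"short_tube":.032,"wide_holder_a":.01,"middle_holder":.01,"small_holder":.01,"flux_bottle":.035,"square_jar":.037}
for c in("scene","side"):
    s=arm.snapshot(c);S[c]=s;cv2.imwrite(f"pics/{c}0.png",s["img"][:,:,::-1])
    print(c,np.round(np.array(s["pose"])[:3,3],3))
    for n,z in names.items():
        print(n,[(np.round(r["pixel"]).astype(int).tolist(),round(r["confidence"],2),np.round(ray(s,r["pixel"],z),3).tolist()) for r in arm.recognise(c,n)])
pickle.dump(S,open("s.pkl","wb"))
print(arm.get_state())
E
```

```text
scene [-0.058  0.533  0.764]
bell_one [([196, 302], 0.6, [0.604, 0.006]), ([213, 389], 0.49, [0.401, -0.12])]
black_sleeve [([232, 337], 0.97, [0.438, 0.034])]
short_tube [([279, 277], 0.74, [0.432, 0.224]), ([264, 290], 0.56, [0.447, 0.174])]
wide_holder_a [([168, 388], 0.92, [0.563, -0.307]), ([173, 295], 0.89, [0.737, -0.072]), ([180, 353], 0.86, [0.593, -0.183]), ([146, 360], 0.83, [0.71, -0.336])]
middle_holder [([212, 389], 0.92, [0.428, -0.157])]
small_holder [([186, 432], 0.6, [0.417, -0.338])]
flux_bottle [([234, 267], 0.62, [0.56, 0.159])]
square_jar [([232, 336], 0.68, [0.45, 0.024]), ([273, 210], 0.56, [0.544, 0.332])]
side [0.038 0.791 0.911]
bell_one [([192, 300], 0.74, [0.601, 0.009])]
black_sleeve [([209, 337], 0.56, [0.457, 0.021])]
short_tube [([264, 309], 0.64, [0.423, 0.225])]
wide_holder_a [([154, 356], 0.83, [0.565, -0.308]), ([169, 283], 0.83, [0.742, -0.09]), ([171, 330], 0.82, [0.595, -0.17]), ([139, 328], 0.73, [0.701, -0.335])]
middle_holder [([190, 366], 0.74, [0.44, -0.149])]
small_holder []
flux_bottle [([231, 282], 0.7, [0.555, 0.168])]
square_jar [([26
[... 198 characters left out ...]
joint_velocities': array([-0.02447396, -0.05522795, -0.04241724, -0.00566546,  0.00503472,
        0.10243585, -0.05053116]), 'tau': array([-1.93729138e-04, -4.58817852e+01,  2.09016642e-01, -1.66035426e+01,
       -6.10198779e-02,  1.32093311e-02,  2.78739481e-05]), 'tool_pos': array([ 0.15436849, -0.63136961,  0.40473823]), 'orientation': array([[ 9.71385510e-01,  2.37508296e-01,  1.08154948e-05],
       [ 2.37508294e-01, -9.71385506e-01,  9.46289147e-05],
       [ 3.29811672e-05, -8.93523869e-05, -9.99999995e-01]]), 'contact_force': array([-0.06172417, -0.28757992, -0.16028418]), 'ft_torque': array([ 0.01085562, -0.04899876,  0.03053645]), 'finger_force': 0.0, 'width': 0.0932273148608711}
```

View pics/scene0.png

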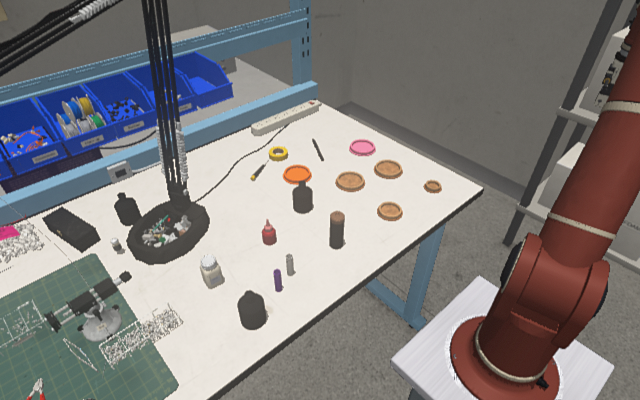

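View pics/side0.png

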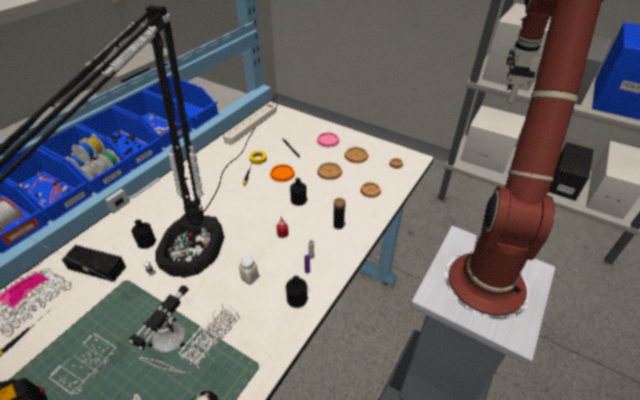

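Candidates (scene pixels, row/col):
- **Bells:** front bells at (196,302) and (310,252). The black bottle at (209,126), behind the lamp foot, is fixed.
- **Tube:** grey at (264,290) is the one meant. Purple at (279,277) is a look-alike.
- **Wide holders:** wooden at (181,350) and (169,388). Orange (175,296) and pink (147,361) are look-alikes.

I'll confirm these in an enlarged crop and refine the positions.

```bash
python3 - <<'E'
from h import *
import pickle
S=pickle.load(open("s.pkl","rb"))
s=S["scene"];im=s["img"][130:340,190:450,::-1]
cv2.imwrite("pics/crop0.png",cv2.resize(im,None,fx=2.8,fy=2.8,interpolation=cv2.INTER_CUBIC)[:600,:800])
# wood segmentation: rim outer ellipse
for c in S:
    s=S[c];h=cv2.cvtColor(s["img"],cv2.COLOR_RGB2HSV)
    m=((h[...,0]>5)&(h[...,0]<20)&(h[...,1]>70)&(h[...,1]<190)&(h[...,2]>90)).astype(np.uint8)
    cs,_=cv2.findContours(m,cv2.RETR_EXTERNAL,cv2.CHAIN_APPROX_NONE)
    for k in cs:
        if cv2.contourArea(k)>40:
            x,y,w,hh=cv2.boundingRect(k)
            if x<480 and y>120 and y<260:
                P=k.reshape(-1,2);W=np.array([ray(s,(p[1],p[0]),.012) for p in P]).astype(np.float32)
                (cx,cy),r=cv2.minEnclosingCircle(W);print(c,(y+hh//2,x+w//2),w,hh,"c",round(cx,3),round(cy,3),"d",round(2*r*1000))
    # black blobs
    m=(s["img"].max(2)<70).astype(np.uint8)
    n,l,st,ce=cv2.connectedComponentsWithStats(m)
    for i in range(1,n):
        x,y,w,hh,a=st[i]
        if a>150 and a<2500 and 200<x<360 and y>150: print(c,"black rows",y,y+hh,"cols",x,x+w,"base",np.round(ray(s,(y+hh-1,x+w/2),0),3),"mid45",np.round(ray(s,(y+hh/2,x+w/2),.045),3))
E
```

```text
scene (217, 337) 13 10 c 0.508 -0.035 d 39
scene (211, 390) 26 19 c 0.429 -0.16 d 78
scene (186, 433) 18 13 c 0.415 -0.338 d 61
scene (181, 350) 30 21 c 0.595 -0.171 d 99
scene (174, 297) 29 21 c 0.73 -0.072 d 103
scene (169, 388) 29 19 c 0.56 -0.305 d 99
scene black rows 189 400 cols 209 484 base [0.149 0.28 ] mid45 [0.292 0.143]
side (202, 339) 11 9 c 0.486 -0.048 d 40
side (190, 370) 21 16 c 0.429 -0.157 d 77
side (173, 282) 27 20 c 0.731 -0.072 d 105
side (171, 329) 25 18 c 0.598 -0.169 d 97
side (163, 396) 14 10 c 0.419 -0.334 d 57
side (155, 356) 23 16 c 0.562 -0.302 d 96
side black rows 179 205 cols 291 306 base [0.599 0.02 ] mid45 [0.603 0.012]
side black rows 198 400 cols 267 408 base [0.188 0.475] mid45 [0.299 0.286]
side black rows 207 228 cols 334 344 base [0.437 0.038] mid45 [0.437 0.041]
side black rows 277 307 cols 287 307 base [0.39  0.333] mid45 [0.395 0.323]
```

View pics/crop0.png

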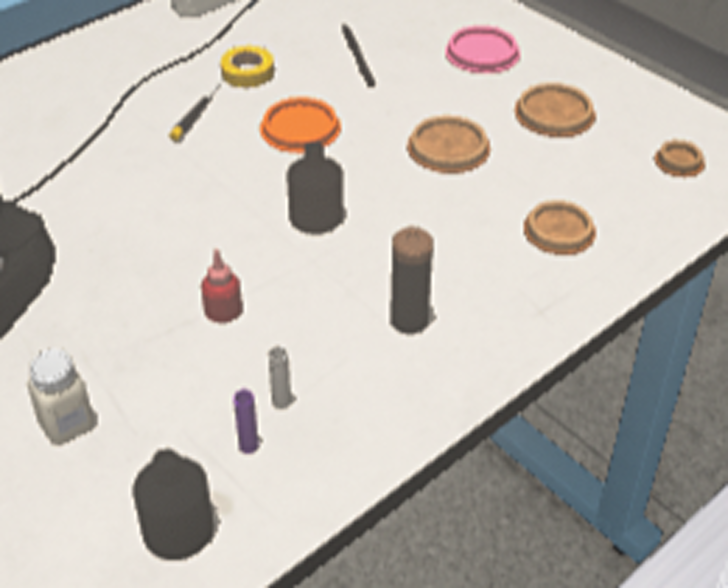

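The crop shows the two front bells, the sleeve, the grey tube beside the purple one, and four wooden holders. The orange and pink dishes aren't wanted. Next I'll move over the holders for wrist views.

>>> {"api": "send_rows", "payload": {
  "offset": [
    [230, -160, 0],
    [230, -160, 0],
    [230, -160, 0],
    [230, -160, 0],
    [230, -160, 0],
    [230, -160, 0],
    [230, -160, 0],
    [230, -160, 0]
  ],
  "dr": [
    [0, 0, 0],
    [0, 0, 0],
    [0, 0, 0],
    [0, 0, 0],
    [0, 0, 0],
    [0, 0, 0],
    [0, 0, 0],
    [0, 0, 0]
  ],
  "fingers": [-1, -1, -1, -1, -1, -1, -1, -1]
}}

```text
time: 1.57
tool_pos: [0.3459, -0.415, 0.4052]
orientation: [[0.968, 0.251, 0.005], [0.251, -0.968, 0.004], [0.005, -0.003, -1.0]]
contact_force: [0.6, 0.5, 0.7]
width: 0.0928
finger_force: 0.0
```

>>> {"api": "send_rows", "payload": {
  "offset": [
    [180, -140, 0],
    [180, -140, 0],
    [180, -140, 0],
    [180, -140, 0],
    [180, -140, 0],
    [180, -140, 0],
    [180, -140, 0],
    [180, -140, 0]
  ],
  "dr": [
    [0, 0, 2.75],
    [0, 0, 2.75],
    [0, 0, 2.75],
    [0, 0, 2.75],
    [0, 0, 2.75],
    [0, 0, 2.75],
    [0, 0, 2.75],
    [0, 0, 2.75]
  ],
  "fingers": [-1, -1, -1, -1, -1, -1, -1, -1]
}}

```text
time: 2.23
tool_pos: [0.482, -0.2419, 0.4048]
orientation: [[1.0, 0.003, -0.0], [0.003, -1.0, -0.0], [-0.0, 0.0, -1.0]]
contact_force: [0.0, -0.9, 0.5]
width: 0.0931
finger_force: 0.0
```

```bash
cat >> h.py <<'E'
def go(x,y,z,yaw=0):
    """offset for target TCP, yaw of tool x in world (tool down)"""
    st=arm.get_state();R=np.array(st["orientation"]);p=np.array(st["tool_pos"])
    from scipy.spatial.transform import Rotation as Q
    a=np.radians(yaw);D=np.array([[np.cos(a),np.sin(a),0],[np.sin(a),-np.cos(a),0],[0,0,-1]])
    return np.round(R.T@(np.array([x,y,z])-p)*1000,1), np.round(np.degrees(Q.from_matrix(R.T@D).as_rotvec())/5,2)
def st():
    s=arm.get_state();print("t",round(s["time"],2),"p",np.round(s["tool_pos"],4),"x",np.round(np.array(s["orientation"])[:,0],3),"F",np.round(s["contact_force"],1),"w",round(s["width"],4),"q7",np.round(s["qpos"],0))
E
cat > look.py <<'E'
from h import *
import sys
n=sys.argv[1];st()
s=arm.snapshot("wrist");cv2.imwrite(f"pics/{n}.png",s["img"][:,:,::-1])
print("cam",np.round(np.array(s["pose"])[:3],3).tolist())
Z={"bell_one":.07,"black_sleeve":.09,"short_tube":.05,"wide_holder_a":.01,"middle_holder":.01,"small_holder":.01}
for t in sys.argv[2:]:
    print(t,[(np.round(r["pixel"]).astype(int).tolist(),round(r["confidence"],2),np.round(ray(s,r["pixel"],Z[t]),3).tolist()) for r in arm.recognise("wrist",t)])
E
python3 look.py w1 wide_holder_a middle_holder small_holder bell_one
```

```text
t 2.23 p [ 0.482  -0.2419  0.4048] x [ 1.     0.003 -0.   ] F [ 0.  -0.9  0.5] w 0.0931 q7 [ 25.  25.  -1. 100.   0.  55. -66.]
cam [[0.004, -0.953, -0.302, 0.566], [-1.0, -0.003, -0.002, -0.241], [0.001, 0.302, -0.953, 0.385]]
wide_holder_a [([5, 407], 0.82, [0.665, -0.336]), ([69, 262], 0.76, [0.601, -0.179])]
middle_holder [([210, 260], 0.73, [0.433, -0.168])]
small_holder [([213, 395], 0.67, [0.43, -0.342])]
bell_one [([57, 78], 0.69, [0.605, -0.018])]
```

View pics/w1.png

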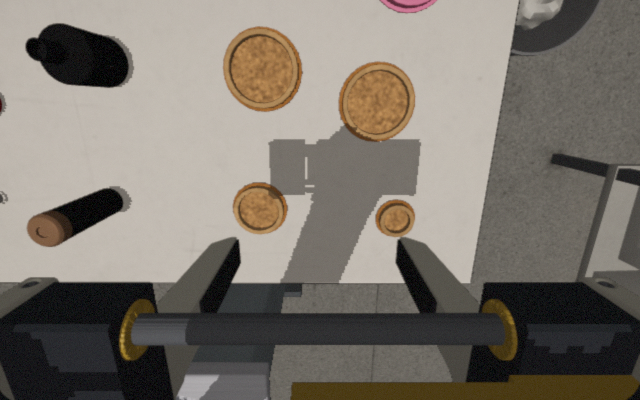

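The wrist view shows holder A (68,262), B (101,377), the middle one (208,260), the small one (217,395), bell_one's neck top at (48,37) and the sleeve top at (229,48). I'll fit the rims and tops.

```bash
cat > fit.py <<'E'
from h import *
def rims(s):
    h=cv2.cvtColor(s["img"],cv2.COLOR_RGB2HSV)
    m=((h[...,0]>5)&(h[...,0]<22)&(h[...,1]>80)&(h[...,2]>80)).astype(np.uint8);m[285:]=0
    m=cv2.morphologyEx(m,cv2.MORPH_CLOSE,np.ones((3,3)))
    cs,_=cv2.findContours(m,cv2.RETR_EXTERNAL,cv2.CHAIN_APPROX_NONE)
    for k in cs:
        if cv2.contourArea(k)>400:
            W=np.array([ray(s,(p[1],p[0]),.008) for p in cv2.convexHull(k).reshape(-1,2)],np.float32)
            A=np.c_[2*W,np.ones(len(W))];c=np.linalg.lstsq(A,(W**2).sum(1),rcond=None)[0]
            (x,y),(w,hh),_=cv2.fitEllipse(k);print("px",round(y),round(x),"c",np.round(c[:2],4),"d",round(2000*np.sqrt(c[2]+c[0]**2+c[1]**2)),"enc",np.round(cv2.minEnclosingCircle(W)[0],4))
E
python3 - <<'E'
from fit import *
s=arm.snapshot("wrist");rims(s)
print("bell top",ray(s,(48,37),.091),"base",ray(s,(55,106),.02)); print("sleeve",ray(s,(229,48),.104))
sc=arm.snapshot("scene")
for p in [(.601,-.179,.005),(.605,-.0,.091),(.43,.03,.104)]: print(proj(sc,p))
print(go(.602,.006,.405))
E
```

```text
px 230 42 c [0.4032 0.1189] d 46 enc [0.4035 0.1193]
px 216 393 c [ 0.4215 -0.3427] d 51 enc [ 0.4212 -0.3422]
px 207 258 c [ 0.4343 -0.167 ] d 70 enc [ 0.4344 -0.1665]
px 99 374 c [ 0.5653 -0.31  ] d 88 enc [ 0.5653 -0.3101]
px 67 259 c [ 0.5998 -0.1789] d 88 enc [ 0.5997 -0.1789]
bell top [ 0.60915397 -0.00280784] base [ 0.61300859 -0.01678582]
sleeve [0.44583156 0.02050645]
[350.09884872 180.74338446]
[303.44957505 182.11527142]
[340.7283097  217.25431751]
(array([ 120.7, -250.2,   -0.3]), array([ 0.  ,  0.  , -0.03]))
```

>>> {"api": "send_rows", "payload": {
  "offset": [
    [90, -240, 0],
    [90, -240, 0],
    [90, -240, 0],
    [90, -240, 0],
    [90, -240, 0],
    [90, -240, 0],
    [90, -240, 0],
    [90, -240, 0]
  ],
  "dr": [
    [0, 0, 0],
    [0, 0, 0],
    [0, 0, 0],
    [0, 0, 0],
    [0, 0, 0],
    [0, 0, 0],
    [0, 0, 0],
    [0, 0, 0]
  ],
  "fingers": [-1, -1, -1, -1, -1, -1, -1, -1]
}}

```text
time: 3.25
tool_pos: [0.572, 0.0013, 0.4046]
orientation: [[1.0, 0.007, 0.0], [0.007, -1.0, 0.002], [0.0, -0.002, -1.0]]
contact_force: [-0.3, -0.0, -0.1]
width: 0.0929
finger_force: 0.0
```

```bash
python3 look.py w2 bell_one black_sleeve
```

```text
t 3.25 p [0.572  0.0013 0.4046] x [1.    0.007 0.   ] F [-0.3 -0.  -0.1] w 0.0929 q7 [ -1.  28.  -3.  95.   1.  57. -93.]
cam [[0.008, -0.954, -0.301, 0.656], [-1.0, -0.008, -0.001, 0.002], [-0.002, 0.301, -0.954, 0.384]]
bell_one [([145, 317], 0.86, [0.614, 0.004])]
black_sleeve [([288, 295], 0.68, [0.461, 0.026])]
```

View pics/w2.png

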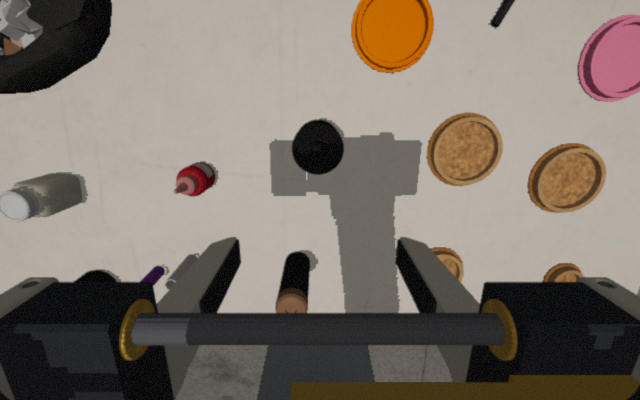

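The bell body is centred at about (147,318), with the collar below it at (303,291) and the wooden holders to the right.

```bash
python3 - <<'E'
from fit import *
s=arm.snapshot("wrist");rims(s)
b=(s["img"].max(2)<45).astype(np.uint8);b[:,:280]=0;b[:,360:]=0;b[:110]=0;b[190:]=0
n,l,stt,ce=cv2.connectedComponentsWithStats(b);i=1+stt[1:,4].argmax();x,y,w,hh,a=stt[i];print(stt[i])
pts=np.argwhere(l==i)
for z in (0.02,.05): 
    W=np.array([ray(s,p,z) for p in pts],np.float32);print(z,cv2.minEnclosingCircle(W))
print(ray(s,(147,318),.05),ray(s,(147,318),.091))
print(go(.605,.0,.207))
E
```

```text
px 272 560 c [ 0.4208 -0.3406] d 56 enc [ 0.4242 -0.3419]
px 174 560 c [ 0.5661 -0.3091] d 92 enc [ 0.5671 -0.3095]
px 146 457 c [ 0.6013 -0.1756] d 89 enc [ 0.6003 -0.1756]
px 31 383 c [ 0.7333 -0.0774] d 89 enc [ 0.7333 -0.0775]
[ 285  119   51   54 2109]
0.02 ((0.6052745580673218, 0.0036373815964907408), 0.03140389546751976)
0.05 ((0.6093922257423401, 0.0030254339799284935), 0.028805306181311607)
[ 0.60834161 -0.00628581] [ 0.61403141 -0.00616635]
(array([ 34.1,  -6. , 197.7]), array([ 0.02,  0.01, -0.05]))
```

>>> {"api": "send_rows", "payload": {
  "offset": [
    [36, 3, 0],
    [36, 3, 30],
    [36, 3, 70],
    [36, 3, 110],
    [36, 3, 140],
    [36, 3, 170],
    [36, 3, 190],
    [36, 3, 196]
  ],
  "dr": [
    [0, 0, 0],
    [0, 0, 0],
    [0, 0, 0],
    [0, 0, 0],
    [0, 0, 0],
    [0, 0, 0],
    [0, 0, 0],
    [0, 0, 0]
  ],
  "fingers": [-1, -1, -1, -1, -1, -1, -1, -1]
}}

```text
time: 4.12
tool_pos: [0.6057, -0.0083, 0.2053]
orientation: [[1.0, -0.004, -0.007], [-0.004, -1.0, -0.002], [-0.007, 0.002, -1.0]]
contact_force: [-1.0, 0.3, -0.2]
width: 0.0927
finger_force: 0.0
```

```bash
python3 -c "
from h import *
arm.snapshot('side');st()
print(go(.607,.003,.207))"
```

```text
t 4.17 p [ 0.6061 -0.008   0.206 ] x [ 1.    -0.003 -0.006] F [0.3 0.7 0.1] w 0.0928 q7 [ -0.  45.  -2.  99.   2.  36. -94.]
(array([  0.8, -11. ,  -1.1]), array([ 0.02,  0.07, -0.04]))
```

>>> {"api": "send_rows", "payload": {
  "offset": [
    [1, -11, -1],
    [1, -11, -1],
    [1, -11, -1],
    [1, -11, -1],
    [1, -11, -1],
    [1, -11, -1],
    [1, -11, -1],
    [1, -11, -1]
  ],
  "dr": [
    [0, 0, 0],
    [0, 0, 0],
    [0, 0, 0],
    [0, 0, 0],
    [0, 0, 0],
    [0, 0, 0],
    [0, 0, 0],
    [0, 0, 0]
  ],
  "fingers": [-1, -1, -1, 0.5, 0.5, 0.5, 0.5, 0.5],
  "grip_force": 20
}}

```text
time: 4.83
tool_pos: [0.6084, 0.0053, 0.21]
orientation: [[1.0, -0.0, 0.0], [-0.0, -1.0, -0.0], [0.0, 0.0, -1.0]]
contact_force: [0.1, -0.9, -0.1]
width: 0.0642
finger_force: 0.0
```

>>> {"api": "send_rows", "payload": {
  "offset": [
    [0, 0, 0],
    [0, 0, 0],
    [0, 0, 0],
    [0, 0, 0],
    [0, 0, -3],
    [0, 0, -8],
    [0, 0, -14],
    [0, 0, -20]
  ],
  "dr": [
    [0, 0, 0],
    [0, 0, 0],
    [0, 0, 0],
    [0, 0, 0],
    [0, 0, 0],
    [0, 0, 0],
    [0, 0, 0],
    [0, 0, 0]
  ],
  "fingers": [0.7, 0.7, 0.7, 0.7, 0.7, 0.7, 0.7, 0.7]
}}

```text
time: 5.5
tool_pos: [0.6084, 0.0056, 0.2303]
orientation: [[1.0, 0.0, -0.0], [0.0, -1.0, 0.0], [-0.0, -0.0, -1.0]]
contact_force: [-0.1, -0.4, -1.5]
width: 0.0528
finger_force: 20.0
```

```bash
python3 - <<'E'
from h import *
s=arm.snapshot('wrist');st();cv2.imwrite("pics/w3.png",s["img"][:,:,::-1])
print(go(.600,-.178,.29))
E
```

```text
t 5.55 p [0.6089 0.0056 0.2318] x [ 1.    -0.     0.003] F [ 0.8 -0.4 -0.3] w 0.0526 q7 [ -1.  43.  -2.  98.   2.  38. -94.]
(array([ -8.8, 183.6, -58.3]), array([-0.  , -0.03, -0.  ]))
```

View pics/w3.png

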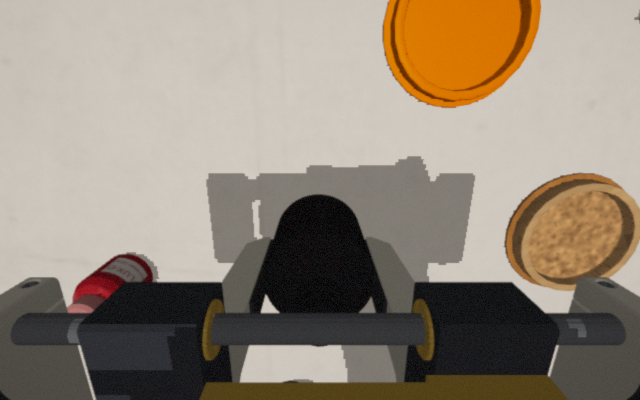

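>>> {"api": "send_rows", "payload": {
  "offset": [
    [0, 0, -20],
    [0, 15, -40],
    [-3, 45, -40],
    [-5, 80, -40],
    [-7, 115, -40],
    [-9, 150, -40],
    [-9, 175, -40],
    [-9, 183, -40]
  ],
  "dr": [
    [0, 0, 0],
    [0, 0, 0],
    [0, 0, 0],
    [0, 0, 0],
    [0, 0, 0],
    [0, 0, 0],
    [0, 0, 0],
    [0, 0, 0]
  ],
  "fingers": [0.7, 0.7, 0.7, 0.7, 0.7, 0.7, 0.7, 0.7]
}}

```text
time: 6.22
tool_pos: [0.5982, -0.1843, 0.2702]
orientation: [[1.0, -0.009, 0.0], [-0.009, -1.0, -0.005], [0.0, 0.005, -1.0]]
contact_force: [-1.1, -0.3, -0.4]
width: 0.0525
finger_force: 20.0
```

```bash
python3 - <<'E'
from h import *
for i in range(3): s=arm.snapshot('wrist')
st();cv2.imwrite("pics/w4.png",s["img"][:,:,::-1])
p=arm.get_state()["tool_pos"];b=p[2]-.210
for dx,z in((.0275,b),(.0275,b+.055),(0,b)): print(dx,z,proj(s,(p[0]+dx,p[1],z)))
print("holder px",proj(s,(.6,-.178,.014)))
print(go(.600,-.178,.22))
E
```

```text
t 6.37 p [ 0.5994 -0.1772  0.2699] x [ 1.    -0.001  0.   ] F [ 0.5  0.5 -1.3] w 0.0529 q7 [ 17.  41.  -3.  94.   3.  45. -78.]
0.0275 0.059879163493603865 [312.8094893 193.3674268]
0.0275 0.11487916349360386 [311.23152627 226.23800632]
0 0.059879163493603865 [313.16608562 232.84743875]
holder px [314.86824311 209.26494728]
(array([ 0.6,  0.9, 49.9]), array([-0.01, -0.  , -0.01]))
```

View pics/w4.png

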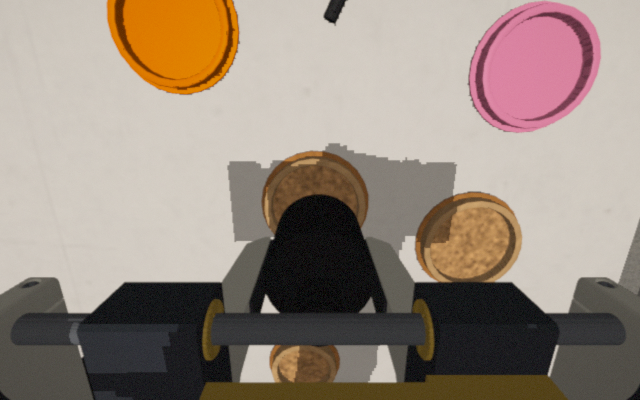

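>>> {"api": "send_rows", "payload": {
  "offset": [
    [0.6, 0.5, 12],
    [0.6, 0.5, 26],
    [0.6, 0.5, 38],
    [0.6, 0.5, 46],
    [0.6, 0.5, 50],
    [0.6, 0.5, 51],
    [0.6, 0.5, 52],
    [0.6, 0.5, 52]
  ],
  "dr": [
    [0, 0, 0],
    [0, 0, 0],
    [0, 0, 0],
    [0, 0, 0],
    [0, 0, 0],
    [0, 0, 0],
    [0, 0, 0],
    [0, 0, 0]
  ],
  "fingers": [0.7, 0.7, 0.7, 0.7, 0.7, 0.7, 0.7, 0.7]
}}

```text
time: 7.03
tool_pos: [0.6002, -0.178, 0.218]
orientation: [[1.0, -0.0, 0.001], [-0.0, -1.0, -0.0], [0.001, 0.0, -1.0]]
contact_force: [-0.0, 0.2, -0.8]
width: 0.0527
finger_force: 20.0
```

>>> {"api": "send_rows", "payload": {
  "offset": [
    [0, 0, 0.5],
    [0, 0, 1],
    [0, 0, 1.5],
    [0, 0, 2],
    [0, 0, 2.5],
    [0, 0, 2.5],
    [0, 0, 2.5],
    [0, 0, 2.5]
  ],
  "dr": [
    [0, 0, 0],
    [0, 0, 0],
    [0, 0, 0],
    [0, 0, 0],
    [0, 0, 0],
    [0, 0, 0],
    [0, 0, 0],
    [0, 0, 0]
  ],
  "fingers": [0.7, 0.7, 0.7, 0.7, 0.7, 0.7, 0.7, 0.7]
}}

```text
time: 7.7
tool_pos: [0.6, -0.1781, 0.2153]
orientation: [[1.0, -0.0, 0.0], [-0.0, -1.0, 0.0], [0.0, -0.0, -1.0]]
contact_force: [-0.2, -0.1, -0.7]
width: 0.0527
finger_force: 20.0
```

>>> {"api": "send_rows", "payload": {
  "offset": [
    [0, 0, 0.3],
    [0, 0, 0.5],
    [0, 0, 0.7],
    [0, 0, 0.9],
    [0, 0, 1.0],
    [0, 0, 1.0],
    [0, 0, 1.0],
    [0, 0, 1.0]
  ],
  "dr": [
    [0, 0, 0],
    [0, 0, 0],
    [0, 0, 0],
    [0, 0, 0],
    [0, 0, 0],
    [0, 0, 0],
    [0, 0, 0],
    [0, 0, 0]
  ],
  "fingers": [0.7, 0.7, 0.7, 0.7, 0.7, 0.7, 0.7, 0.7]
}}

```text
time: 8.37
tool_pos: [0.6, -0.1781, 0.2148]
orientation: [[1.0, -0.0, 0.0], [-0.0, -1.0, -0.0], [0.0, 0.0, -1.0]]
contact_force: [-1.5, 0.4, 6.1]
width: 0.0527
finger_force: 20.0
```

>>> {"api": "send_rows", "payload": {
  "offset": [
    [0, 0, 0.3],
    [0, 0, 0.5],
    [0, 0, 0.7],
    [0, 0, 0.9],
    [0, 0, 1.0],
    [0, 0, 1.0],
    [0, 0, 1.0],
    [0, 0, 1.0]
  ],
  "dr": [
    [0, 0, 0],
    [0, 0, 0],
    [0, 0, 0],
    [0, 0, 0],
    [0, 0, 0],
    [0, 0, 0],
    [0, 0, 0],
    [0, 0, 0]
  ],
  "fingers": [0.7, 0.7, 0.7, 0.7, 0.7, 0.7, 0.7, 0.7]
}}

```text
time: 9.03
tool_pos: [0.6001, -0.1781, 0.2148]
orientation: [[1.0, -0.0, 0.001], [-0.0, -1.0, -0.0], [0.001, 0.0, -1.0]]
contact_force: [-3.2, 1.1, 10.4]
width: 0.0529
finger_force: 20.0
```

>>> {"api": "send_rows", "payload": {
  "offset": [
    [0, 0, -0.6],
    [0, 0, -1.2],
    [0, 0, -1.2],
    [0, 0, -1.2],
    [0, 0, -1.2],
    [0, 0, -1.2],
    [0, 0, -1.2],
    [0, 0, -1.2]
  ],
  "dr": [
    [0, 0, 0],
    [0, 0, 0],
    [0, 0, 0],
    [0, 0, 0],
    [0, 0, 0],
    [0, 0, 0],
    [0, 0, 0],
    [0, 0, 0]
  ],
  "fingers": [0.7, 0.7, 0.2, 0.0, -0.3, -0.6, -0.9, -0.9]
}}

```text
time: 9.7
tool_pos: [0.6, -0.1781, 0.214]
orientation: [[1.0, -0.0, -0.0], [-0.0, -1.0, 0.0], [-0.0, -0.0, -1.0]]
contact_force: [0.2, 0.4, -0.5]
width: 0.0749
finger_force: 0.0
```

>>> {"api": "send_rows", "payload": {
  "offset": [
    [0, 0, 0],
    [0, 0, -20],
    [0, 0, -50],
    [0, 0, -80],
    [0, 0, -110],
    [0, 0, -140],
    [0, 0, -165],
    [0, 0, -185]
  ],
  "dr": [
    [0, 0, 0],
    [0, 0, 0],
    [0, 0, 0],
    [0, 0, 0],
    [0, 0, 0],
    [0, 0, 0],
    [0, 0, 0],
    [0, 0, 0]
  ],
  "fingers": [-1, -1, -1, -1, -1, -1, -1, -1]
}}

```text
time: 10.37
tool_pos: [0.6001, -0.1781, 0.4021]
orientation: [[1.0, -0.0, 0.003], [-0.0, -1.0, -0.001], [0.003, 0.001, -1.0]]
contact_force: [-0.2, -0.0, -0.1]
width: 0.0931
finger_force: 0.0
```

```bash
python3 - <<'E'
from h import *
st()
import pickle
s=pickle.load(open("s.pkl","rb"))
# bell two neck top in scene crop (165,455)/2.8
print("bell2 est",ray(s["scene"],(130+458/2.8,190+165/2.8),.091),ray(s["side"],(279,296),.091))
print("tube", ray(s["scene"],(130+352/2.8,190+279/2.8),.064))
print(go(.36,.30,.40),go(.48,.06,.40))
E
```

```text
t 10.37 p [ 0.6001 -0.1781  0.4021] x [ 1.    -0.     0.003] F [-0.2 -0.  -0.1] w 0.0931 q7 [ 17.  33.  -4.  86.   2.  61. -78.]
bell2 est [0.40018644 0.31380371] [0.39935869 0.31838311]
tube [0.44425807 0.17604632]
(array([-240.2, -478.1,    1. ]), array([ 0.01, -0.03, -0.  ])) (array([-120.2, -238.1,    1.5]), array([ 0.01, -0.03, -0.  ]))
```

>>> {"api": "send_rows", "payload": {
  "offset": [
    [-110, -240, 0],
    [-110, -240, 0],
    [-110, -240, 0],
    [-110, -240, 0],
    [-110, -240, 0],
    [-110, -240, 0],
    [-110, -240, 0],
    [-110, -240, 0]
  ],
  "dr": [
    [0, 0, 0],
    [0, 0, 0],
    [0, 0, 0],
    [0, 0, 0],
    [0, 0, 0],
    [0, 0, 0],
    [0, 0, 0],
    [0, 0, 0]
  ],
  "fingers": [-1, -1, -1, -1, -1, -1, -1, -1]
}}

```text
time: 11.03
tool_pos: [0.4882, 0.0667, 0.3997]
orientation: [[1.0, 0.009, -0.001], [0.009, -1.0, 0.003], [-0.001, -0.003, -1.0]]
contact_force: [1.6, 0.2, 0.4]
width: 0.093
finger_force: 0.0
```

>>> {"api": "send_rows", "payload": {
  "offset": [
    [-100, -230, 0],
    [-100, -230, 0],
    [-100, -230, 0],
    [-100, -230, 0],
    [-100, -230, 0],
    [-100, -230, 0],
    [-100, -230, 0],
    [-100, -230, 0]
  ],
  "dr": [
    [0, 0, 0],
    [0, 0, 0],
    [0, 0, 0],
    [0, 0, 0],
    [0, 0, 0],
    [0, 0, 0],
    [0, 0, 0],
    [0, 0, 0]
  ],
  "fingers": [-1, -1, -1, -1, -1, -1, -1, -1]
}}

```text
time: 11.7
tool_pos: [0.3897, 0.2937, 0.3994]
orientation: [[1.0, 0.005, 0.0], [0.005, -1.0, 0.001], [0.0, -0.001, -1.0]]
contact_force: [-0.2, 0.1, 0.7]
width: 0.0931
finger_force: 0.0
```

```bash
python3 -c "
from h import *
for i in range(4): arm.snapshot('wrist')
"; python3 look.py w5 bell_one short_tube
```

```text
t 11.9 p [0.3916 0.2898 0.3993] x [ 1.    -0.005  0.001] F [-0.9 -0.9  0.5] w 0.093 q7 [ -33.   21.   -9.  108.    4.   51. -134.]
cam [[-0.004, -0.954, -0.301, 0.475], [-1.0, 0.004, -0.001, 0.29], [0.002, 0.301, -0.954, 0.379]]
bell_one []
short_tube [([130, 422], 0.85, [0.447, 0.181]), ([148, 380], 0.71, [0.429, 0.223])]
```

View pics/w5.png

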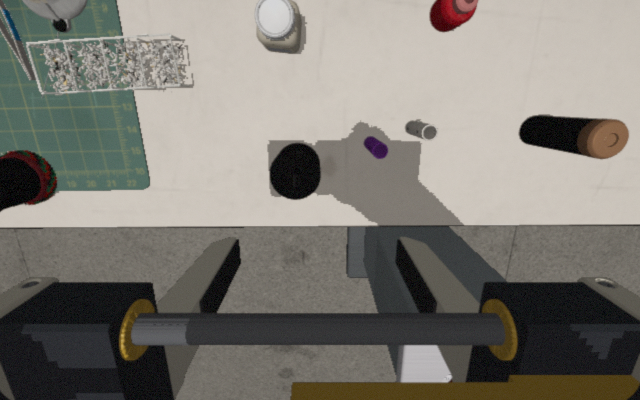

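Bell two is at (171,295). The grey tube's top is at (132,428), purple is at (148,376), and the sleeve top is at (138,605).

```bash
python3 - <<'E'
from h import *
s=arm.snapshot("wrist");st()
b=(s["img"].max(2)<40).astype(np.uint8);b[:,:262]=0;b[:,335:]=0;b[:120]=0;b[222:]=0
n,l,t,ce=cv2.connectedComponentsWithStats(b);i=1+t[1:,4].argmax();print(t[i],ce[i])
W=np.array([ray(s,p,.05) for p in np.argwhere(l==i)],np.float32);c,r=cv2.minEnclosingCircle(W);print(c,r)
print("vis",ray(s,(171,295),.05),"tube",ray(s,(132,429),.064),"sleeve",ray(s,(138,606),.104))
print(go(c[0],c[1],.21))
E
```

```text
t 12.1 p [0.3908 0.2908 0.3995] x [ 1.    -0.003  0.   ] F [0.8 0.2 0.1] w 0.0928 q7 [ -33.   21.   -9.  108.    4.   51. -134.]
[ 271  143   50   55 2153] [296.3562471  170.62052949]
(0.40383389592170715, 0.3139955997467041) 0.030645174905657768
vis [0.40349837 0.31505257] tube [0.44599799 0.17862465] sleeve [0.44403813 0.03620002]
(array([ 12.9, -23.3, 189.5]), array([ 0.  , -0.  , -0.03]))
```

>>> {"api": "send_rows", "payload": {
  "offset": [
    [13, -24, 0],
    [13, -24, 30],
    [13, -24, 70],
    [13, -24, 110],
    [13, -24, 140],
    [13, -24, 170],
    [13, -24, 185],
    [13, -24, 190]
  ],
  "dr": [
    [0, 0, 0],
    [0, 0, 0],
    [0, 0, 0],
    [0, 0, 0],
    [0, 0, 0],
    [0, 0, 0],
    [0, 0, 0],
    [0, 0, 0]
  ],
  "fingers": [-1, -1, -1, -1, -1, -1, -1, -1]
}}

```text
time: 12.77
tool_pos: [0.4027, 0.3149, 0.2068]
orientation: [[1.0, -0.001, -0.004], [-0.001, -1.0, -0.004], [-0.004, 0.004, -1.0]]
contact_force: [0.4, -0.1, -0.4]
width: 0.0928
finger_force: 0.0
```

```bash
python3 -c "
from h import *
for i in range(3): arm.snapshot('wrist')
st();print(go(.4035,.3145,.21))"
```

```text
t 12.92 p [0.4036 0.316  0.2099] x [ 1.    -0.001  0.001] F [0.4 0.2 0.5] w 0.093 q7 [ -37.   40.   -6.  115.    9.   26. -139.]
(array([-0.1,  1.5, -0.1]), array([-0.01, -0.01, -0.01]))
```

>>> {"api": "send_rows", "payload": {
  "offset": [
    [0, 1, 0],
    [0, 1, 0],
    [0, 1, 0],
    [0, 1, 0],
    [0, 1, 0],
    [0, 1, 0],
    [0, 1, 0],
    [0, 1, 0]
  ],
  "dr": [
    [0, 0, 0],
    [0, 0, 0],
    [0, 0, 0],
    [0, 0, 0],
    [0, 0, 0],
    [0, 0, 0],
    [0, 0, 0],
    [0, 0, 0]
  ],
  "fingers": [0, 0.2, 0.5, 0.5, 0.5, 0.5, 0.6, 0.7],
  "grip_force": 20
}}

```text
time: 13.58
tool_pos: [0.4031, 0.315, 0.2097]
orientation: [[1.0, -0.0, 0.0], [-0.0, -1.0, 0.0], [0.0, -0.0, -1.0]]
contact_force: [-0.3, 0.1, 2.8]
width: 0.053
finger_force: 19.9
```

>>> {"api": "send_rows", "payload": {
  "offset": [
    [0, 0, 0],
    [0, 0, 0],
    [0, 0, 0],
    [0, 0, -5],
    [0, 0, -15],
    [0, 0, -30],
    [0, 0, -50],
    [0, 0, -70]
  ],
  "dr": [
    [0, 0, 0],
    [0, 0, 0],
    [0, 0, 0],
    [0, 0, 0],
    [0, 0, 0],
    [0, 0, 0],
    [0, 0, 0],
    [0, 0, 0]
  ],
  "fingers": [0.7, 0.7, 0.7, 0.7, 0.7, 0.7, 0.7, 0.7]
}}

```text
time: 14.25
tool_pos: [0.4028, 0.3148, 0.2803]
orientation: [[1.0, -0.0, -0.001], [-0.0, -1.0, -0.001], [-0.001, 0.001, -1.0]]
contact_force: [0.5, 0.1, -2.2]
width: 0.0531
finger_force: 19.9
```

```bash
python3 - <<'E'
from h import *
for i in range(2):s=arm.snapshot('wrist')
st()
p=arm.get_state()["tool_pos"]
print("pred front row",proj(s,(p[0]+.0275,p[1],p[2]-.210)))
print(s["img"][150:240:3,312].max(1).tolist())
print(go(.565,-.310,.36))
E
```

```text
t 14.35 p [0.4038 0.3157 0.2825] x [ 1.    -0.     0.005] F [ 0.5 -0.2 -1.3] w 0.0529 q7 [ -35.   33.   -8.  112.    7.   35. -138.]
pred front row [319.31151235 194.87822034]
[208, 210, 208, 205, 131, 130, 125, 128, 126, 128, 127, 131, 126, 129, 129, 128, 50, 18, 22, 2, 11, 6, 17, 19, 20, 16, 15, 13, 20, 9]
(array([161.7, 625.3, -79.6]), array([-0.05, -0.06, -0.  ]))
```

>>> {"api": "send_rows", "payload": {
  "offset": [
    [0, 0, -25],
    [5, 15, -55],
    [13, 40, -70],
    [22, 75, -75],
    [31, 110, -75],
    [41, 150, -75],
    [51, 190, -75],
    [61, 230, -75]
  ],
  "dr": [
    [0, 0, 0],
    [0, 0, 0],
    [0, 0, 0],
    [0, 0, 0],
    [0, 0, 0],
    [0, 0, 0],
    [0, 0, 0],
    [0, 0, 0]
  ],
  "fingers": [0.7, 0.7, 0.7, 0.7, 0.7, 0.7, 0.7, 0.7]
}}

```text
time: 15.02
tool_pos: [0.4637, 0.0831, 0.3538]
orientation: [[1.0, 0.001, -0.001], [0.001, -1.0, -0.0], [-0.001, 0.0, -1.0]]
contact_force: [1.1, 0.3, -1.9]
width: 0.0528
finger_force: 19.9
```

>>> {"api": "send_rows", "payload": {
  "offset": [
    [10, 39, 0],
    [20, 77, 0],
    [30, 115, 0],
    [40, 153, 0],
    [50, 191, 0],
    [60, 229, 0],
    [70, 265, 0],
    [78, 300, 0]
  ],
  "dr": [
    [0, 0, 0],
    [0, 0, 0],
    [0, 0, 0],
    [0, 0, 0],
    [0, 0, 0],
    [0, 0, 0],
    [0, 0, 0],
    [0, 0, 0]
  ],
  "fingers": [0.7, 0.7, 0.7, 0.7, 0.7, 0.7, 0.7, 0.7]
}}

```text
time: 15.68
tool_pos: [0.5419, -0.2172, 0.3532]
orientation: [[1.0, -0.001, -0.002], [-0.001, -1.0, 0.001], [-0.002, -0.001, -1.0]]
contact_force: [0.2, 0.0, -1.8]
width: 0.053
finger_force: 19.9
```

>>> {"api": "send_rows", "payload": {
  "offset": [
    [8, 30, 0],
    [14, 55, 0],
    [18, 75, 0],
    [21, 88, 10],
    [22, 94, 20],
    [22, 95, 30],
    [22, 95, 40],
    [22, 95, 45]
  ],
  "dr": [
    [0, 0, 0],
    [0, 0, 0],
    [0, 0, 0],
    [0, 0, 0],
    [0, 0, 0],
    [0, 0, 0],
    [0, 0, 0],
    [0, 0, 0]
  ],
  "fingers": [0.7, 0.7, 0.7, 0.7, 0.7, 0.7, 0.7, 0.7]
}}

```text
time: 16.35
tool_pos: [0.5636, -0.3078, 0.3068]
orientation: [[1.0, 0.002, -0.004], [0.002, -1.0, 0.004], [-0.004, -0.004, -1.0]]
contact_force: [-0.2, -0.2, -2.1]
width: 0.0532
finger_force: 19.9
```

```bash
python3 - <<'E'
from fit import *
for i in range(3):s=arm.snapshot('wrist')
st();cv2.imwrite("pics/w6.png",s["img"][:,:,::-1])
print("B px",proj(s,(.5655,-.31,.014)));print(go(.566,-.310,.22));rims(s)
E
```

```text
t 16.5 p [ 0.5642 -0.3085  0.3088] x [ 1.     0.002 -0.001] F [-1.1 -0.2 -1.5] w 0.0532 q7 [ 31.  40.  -7.  89.   5.  51. -68.]
B px [320.78182766 194.1883722 ]
(array([ 1.9,  1.6, 88.8]), array([-0.02,  0.01,  0.02]))
px 181 323 c [ 0.5672 -0.311 ] d 88 enc [ 0.5672 -0.3109]
px 152 178 c [ 0.6014 -0.1806] d 88 enc [ 0.6012 -0.1808]
px 21 45 c [ 0.7251 -0.0864] d 77 enc [ 0.7125 -0.0883]
```

View pics/w6.png

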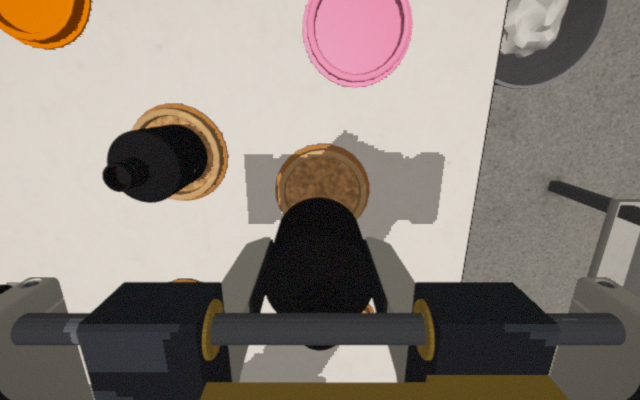

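Bell one stands in holder A. Holder B is at (184,322) under the held bell.

>>> {"api": "send_rows", "payload": {
  "offset": [
    [3, 2, 20],
    [3, 2, 40],
    [3, 2, 60],
    [3, 2, 75],
    [3, 2, 84],
    [3, 2, 88],
    [3, 2, 90],
    [3, 2, 91]
  ],
  "dr": [
    [0, 0, 0],
    [0, 0, 0],
    [0, 0, 0],
    [0, 0, 0],
    [0, 0, 0],
    [0, 0, 0],
    [0, 0, 0],
    [0, 0, 0]
  ],
  "fingers": [0.7, 0.7, 0.7, 0.7, 0.7, 0.7, 0.7, 0.7]
}}

```text
time: 17.17
tool_pos: [0.5675, -0.3121, 0.2193]
orientation: [[1.0, 0.0, 0.002], [0.0, -1.0, -0.001], [0.002, 0.001, -1.0]]
contact_force: [-0.6, 0.6, -1.5]
width: 0.0529
finger_force: 19.9
```

>>> {"api": "send_rows", "payload": {
  "offset": [
    [0, 0, 0.5],
    [0, 0, 1],
    [0, 0, 1.5],
    [0, 0, 2],
    [0, 0, 2.5],
    [0, 0, 2.5],
    [0, 0, 2.5],
    [0, 0, 2.5]
  ],
  "dr": [
    [0, 0, 0],
    [0, 0, 0],
    [0, 0, 0],
    [0, 0, 0],
    [0, 0, 0],
    [0, 0, 0],
    [0, 0, 0],
    [0, 0, 0]
  ],
  "fingers": [0.7, 0.7, 0.7, 0.7, 0.7, 0.7, 0.7, 0.7]
}}

```text
time: 17.83
tool_pos: [0.567, -0.3121, 0.216]
orientation: [[1.0, -0.0, 0.0], [-0.0, -1.0, 0.0], [0.0, -0.0, -1.0]]
contact_force: [1.0, -0.2, -1.7]
width: 0.0531
finger_force: 19.9
```

>>> {"api": "send_rows", "payload": {
  "offset": [
    [0, 0, 0.2],
    [0, 0, 0.4],
    [0, 0, 0.6],
    [0, 0, 0.8],
    [0, 0, 1.0],
    [0, 0, 1.0],
    [0, 0, 1.0],
    [0, 0, 1.0]
  ],
  "dr": [
    [0, 0, 0],
    [0, 0, 0],
    [0, 0, 0],
    [0, 0, 0],
    [0, 0, 0],
    [0, 0, 0],
    [0, 0, 0],
    [0, 0, 0]
  ],
  "fingers": [0.7, 0.7, 0.7, 0.7, 0.7, 0.7, 0.7, 0.7]
}}

```text
time: 18.5
tool_pos: [0.567, -0.3121, 0.2149]
orientation: [[1.0, -0.0, -0.0], [-0.0, -1.0, 0.0], [-0.0, -0.0, -1.0]]
contact_force: [-0.5, -0.2, -1.4]
width: 0.0533
finger_force: 19.9
```

>>> {"api": "send_rows", "payload": {
  "offset": [
    [0, 0, 0.2],
    [0, 0, 0.4],
    [0, 0, 0.6],
    [0, 0, 0.8],
    [0, 0, 1.0],
    [0, 0, 1.2],
    [0, 0, 1.2],
    [0, 0, 1.2]
  ],
  "dr": [
    [0, 0, 0],
    [0, 0, 0],
    [0, 0, 0],
    [0, 0, 0],
    [0, 0, 0],
    [0, 0, 0],
    [0, 0, 0],
    [0, 0, 0]
  ],
  "fingers": [0.7, 0.7, 0.7, 0.7, 0.7, 0.7, 0.7, 0.7]
}}

```text
time: 19.17
tool_pos: [0.567, -0.3121, 0.2148]
orientation: [[1.0, -0.0, 0.0], [-0.0, -1.0, -0.0], [0.0, 0.0, -1.0]]
contact_force: [-2.1, 1.2, 5.5]
width: 0.053
finger_force: 20.0
```

>>> {"api": "send_rows", "payload": {
  "offset": [
    [0, 0, -0.6],
    [0, 0, -0.8],
    [0, 0, -0.8],
    [0, 0, -0.8],
    [0, 0, -0.8],
    [0, 0, -0.8],
    [0, 0, -0.8],
    [0, 0, -0.8]
  ],
  "dr": [
    [0, 0, 0],
    [0, 0, 0],
    [0, 0, 0],
    [0, 0, 0],
    [0, 0, 0],
    [0, 0, 0],
    [0, 0, 0],
    [0, 0, 0]
  ],
  "fingers": [0.7, 0.7, 0.2, 0.0, -0.3, -0.6, -0.7, -0.7]
}}

```text
time: 19.83
tool_pos: [0.567, -0.3121, 0.2142]
orientation: [[1.0, -0.0, -0.0], [-0.0, -1.0, 0.0], [-0.0, -0.0, -1.0]]
contact_force: [0.0, 0.0, 0.4]
width: 0.0751
finger_force: 0.0
```

>>> {"api": "send_rows", "payload": {
  "offset": [
    [0, 0, 0],
    [0, 0, -20],
    [0, 0, -50],
    [0, 0, -80],
    [0, 0, -110],
    [0, 0, -140],
    [0, 0, -165],
    [0, 0, -185]
  ],
  "dr": [
    [0, 0, 0],
    [0, 0, 0],
    [0, 0, 0],
    [0, 0, 0],
    [0, 0, 0],
    [0, 0, 0],
    [0, 0, 0],
    [0, 0, 0]
  ],
  "fingers": [-0.7, -0.7, -0.7, -0.7, -0.7, -0.7, -0.7, -0.7]
}}

```text
time: 20.5
tool_pos: [0.5671, -0.3121, 0.4022]
orientation: [[1.0, -0.0, 0.003], [-0.0, -1.0, -0.001], [0.003, 0.001, -1.0]]
contact_force: [0.1, -0.3, 0.5]
width: 0.0789
finger_force: 0.0
```

>>> {"api": "send_rows", "payload": {
  "offset": [
    [-110, -290, -20],
    [-110, -290, -20],
    [-110, -290, -20],
    [-110, -290, -20],
    [-110, -290, -20],
    [-110, -290, -20],
    [-110, -290, -20],
    [-110, -290, -20]
  ],
  "dr": [
    [0, 0, 0],
    [0, 0, 0],
    [0, 0, 0],
    [0, 0, 0],
    [0, 0, 0],
    [0, 0, 0],
    [0, 0, 0],
    [0, 0, 0]
  ],
  "fingers": [-1, -1, -1, -1, -1, -1, -1, -1]
}}

```text
time: 21.17
tool_pos: [0.4549, -0.0169, 0.4201]
orientation: [[1.0, 0.007, -0.0], [0.007, -1.0, 0.003], [-0.0, -0.003, -1.0]]
contact_force: [-0.3, -0.2, 0.1]
width: 0.0929
finger_force: 0.0
```

```bash
python3 -c "
from h import *
for i in range(4): arm.snapshot('wrist')
"; python3 look.py w7 black_sleeve short_tube;python3 -c "
from fit import *
rims(arm.snapshot('wrist'))"
```

```text
t 21.37 p [ 0.4571 -0.0223  0.4198] x [1.    0.    0.001] F [-0.3  0.   0.1] w 0.0927 q7 [  8.  18. -11. 110.   4.  52. -94.]
cam [[0.001, -0.954, -0.301, 0.541], [-1.0, -0.001, -0.002, -0.022], [0.001, 0.301, -0.954, 0.4]]
black_sleeve [([195, 273], 0.81, [0.448, 0.025])]
short_tube [([199, 120], 0.71, [0.431, 0.212]), ([186, 156], 0.66, [0.448, 0.167])]
px 196 557 c [ 0.4205 -0.3416] d 54 enc [ 0.4202 -0.3419]
px 187 425 c [ 0.434  -0.1641] d 70 enc [ 0.4334 -0.1638]
px 79 557 c [ 0.565  -0.3074] d 90 enc [ 0.5651 -0.3076]
px 47 449 c [ 0.5996 -0.1752] d 89 enc [ 0.5995 -0.175 ]
```

View pics/w7.png

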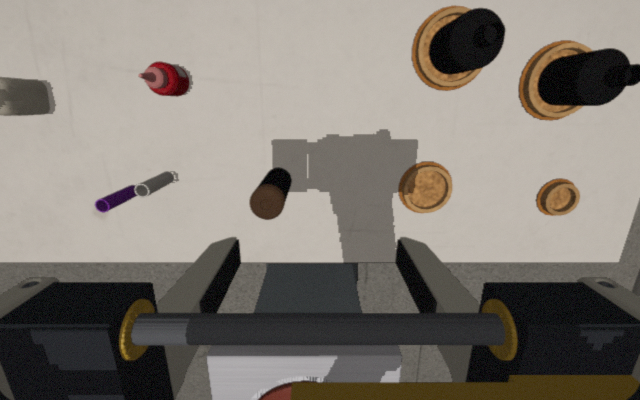

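Both bells stand in their holders. The sleeve top is at (201,268), the middle holder at (187,426) and the small one at (196,557).

```bash
python3 - <<'E'
from h import *
s=arm.snapshot("wrist")
h=cv2.cvtColor(s["img"],cv2.COLOR_RGB2HSV)
a,b=ray(s,(201,268),.104),ray(s,(181,277),.03);print(a,b)
for z in (0,.1): print(proj(s,(a[0],a[1],z)))
print(go(.447,.028,.32),go(.447,.028,.242))
E
```

```text
[0.44655686 0.02619375] [0.44865731 0.02630787]
[279.97964926 177.01966019]
[268.60078118 199.79738241]
(array([-10.5, -51.5,  99.3]), array([ 0.  ,  0.  , -0.03])) (array([-10.5, -51.5, 177.3]), array([ 0.  ,  0.  , -0.03]))
```

>>> {"api": "send_rows", "payload": {
  "offset": [
    [-10, -30, 0],
    [-10, -51, 20],
    [-10, -51, 55],
    [-10, -51, 90],
    [-10, -51, 125],
    [-10, -51, 155],
    [-10, -51, 172],
    [-10, -51, 177]
  ],
  "dr": [
    [0, 0, 0],
    [0, 0, 0],
    [0, 0, 0],
    [0, 0, 0],
    [0, 0, 0],
    [0, 0, 0],
    [0, 0, 0],
    [0, 0, 0]
  ],
  "fingers": [-1, -1, -1, -1, -1, -1, -1, -1]
}}

```text
time: 22.28
tool_pos: [0.4465, 0.0281, 0.2397]
orientation: [[1.0, -0.002, -0.006], [-0.002, -1.0, -0.001], [-0.006, 0.001, -1.0]]
contact_force: [-0.4, 0.1, 0.3]
width: 0.0931
finger_force: 0.0
```

```bash
python3 -c "
from h import *
for i in range(3): s=arm.snapshot('wrist')
st();print(go(.447,.0275,.242))"
```

```text
t 22.43 p [0.4476 0.0286 0.2428] x [ 1.    -0.001  0.   ] F [-0.6  0.4  0.6] w 0.093 q7 [  -1.   33.   -8.  123.   10.   24. -107.]
(array([-0.6,  1.1,  0.8]), array([ 0.  , -0.  , -0.01]))
```

>>> {"api": "send_rows", "payload": {
  "offset": [
    [0, 1, 0],
    [0, 1, 0],
    [0, 1, 0],
    [0, 1, 0],
    [0, 1, 0],
    [0, 1, 0],
    [0, 1, 0],
    [0, 1, 0]
  ],
  "dr": [
    [0, 0, 0],
    [0, 0, 0],
    [0, 0, 0],
    [0, 0, 0],
    [0, 0, 0],
    [0, 0, 0],
    [0, 0, 0],
    [0, 0, 0]
  ],
  "fingers": [0, 0, 0.05, 0.1, 0.15, 0.2, 0.25, 0.3],
  "grip_force": 15
}}

```text
time: 23.1
tool_pos: [0.447, 0.028, 0.2426]
orientation: [[1.0, -0.0, 0.0], [-0.0, -1.0, 0.0], [0.0, -0.0, -1.0]]
contact_force: [0.1, 1.1, -0.2]
width: 0.0441
finger_force: 0.0
```

>>> {"api": "send_rows", "payload": {
  "offset": [
    [0, 0, 0],
    [0, 0, 0],
    [0, 0, 0],
    [0, 0, 0],
    [0, 0, -4],
    [0, 0, -12],
    [0, 0, -22],
    [0, 0, -30]
  ],
  "dr": [
    [0, 0, 0],
    [0, 0, 0],
    [0, 0, 0],
    [0, 0, 0],
    [0, 0, 0],
    [0, 0, 0],
    [0, 0, 0],
    [0, 0, 0]
  ],
  "fingers": [0.5, 0.8, 0.8, 0.8, 0.8, 0.8, 0.8, 0.8]
}}

```text
time: 23.77
tool_pos: [0.447, 0.0278, 0.2735]
orientation: [[1.0, -0.0, 0.0], [-0.0, -1.0, -0.0], [0.0, 0.0, -1.0]]
contact_force: [-0.2, 0.4, -1.4]
width: 0.0352
finger_force: 15.0
```

```bash
python3 -c "
from h import *
for i in range(3): s=arm.snapshot('wrist')
st();print(go(.4343,-.1665,.27))"
```

```text
t 23.92 p [0.4472 0.0279 0.2734] x [ 1.    -0.     0.002] F [ 0.  -0.1 -1.8] w 0.0352 q7 [  -0.   30.   -9.  122.    9.   29. -106.]
(array([-12.8, 194.4,   3.3]), array([-0.  , -0.02, -0.  ]))
```

>>> {"api": "send_rows", "payload": {
  "offset": [
    [0, 5, -15],
    [-2, 25, -30],
    [-4, 55, -30],
    [-7, 90, -30],
    [-9, 125, -30],
    [-11, 160, -30],
    [-13, 185, -30],
    [-13, 194, -30]
  ],
  "dr": [
    [0, 0, 0],
    [0, 0, 0],
    [0, 0, 0],
    [0, 0, 0],
    [0, 0, 0],
    [0, 0, 0],
    [0, 0, 0],
    [0, 0, 0]
  ],
  "fingers": [0.8, 0.8, 0.8, 0.8, 0.8, 0.8, 0.8, 0.8]
}}

```text
time: 24.58
tool_pos: [0.4327, -0.1707, 0.3021]
orientation: [[1.0, -0.008, -0.002], [-0.008, -1.0, -0.002], [-0.002, 0.002, -1.0]]
contact_force: [-0.0, 0.0, -1.4]
width: 0.0353
finger_force: 15.0
```

```bash
python3 - <<'E'
from fit import *
for i in range(3):s=arm.snapshot('wrist')
st();cv2.imwrite("pics/w8.png",s["img"][:,:,::-1]);rims(s)
p=arm.get_state()["tool_pos"]
print("M",proj(s,(.4343,-.1665,.014)),"front of sleeve base",proj(s,(p[0]+.018,p[1],p[2]-.2425)))
print(go(.4343,-.1665,.2495))
E
```

```text
t 24.73 p [ 0.4339 -0.1657  0.3022] x [ 1.    -0.001 -0.001] F [ 0.6  0.3 -1.8] w 0.0355 q7 [ 26.  28. -11. 118.   9.  35. -82.]
px 208 503 c [ 0.4208 -0.3417] d 53 enc [ 0.4209 -0.3423]
px 190 316 c [ 0.4344 -0.1659] d 69 enc [ 0.4344 -0.1658]
px 47 484 c [ 0.5617 -0.3067] d 84 enc [ 0.5636 -0.3076]
px 16 329 c [ 0.5981 -0.1774] d 87 enc [ 0.5896 -0.1774]
M [316.38084841 197.62992565] front of sleeve base [314.97354733 193.2728481 ]
(array([ 0.4,  0.9, 52.7]), array([-0.01,  0.01, -0.01]))
```

View pics/w8.png

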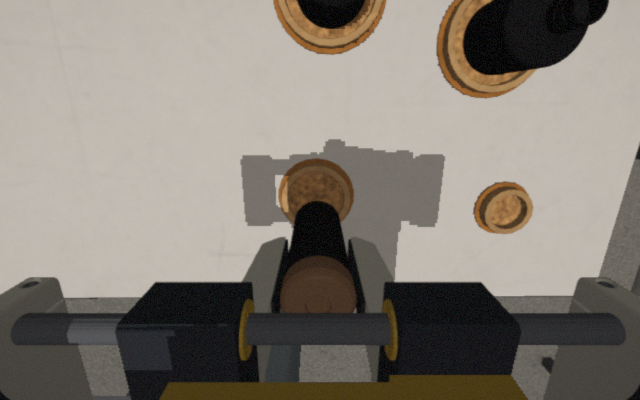

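```bash
python3 - <<'E'
from fit import *
s=arm.snapshot('wrist');st();p=arm.get_state()["tool_pos"];b=p[2]-.2425
print("edge col",[(r,int(s["img"][r,318].max())) for r in range(190,212,2)])
for dx in (0,-.003,-.006):
    f=proj(s,(p[0]+dx+.018,p[1],b));t=[proj(s,(p[0]+dx+k,p[1],b+.104)) for k in (.018,0,-.018)]
    print(dx,"base front",f,"top front/mid/back",np.round(t,1).tolist())
im=s["img"].astype(int);print("col318",[(r,im[r,318].tolist()) for r in range(240,312,5)])
E
```

```text
t 24.78 p [ 0.4341 -0.1645  0.3023] x [ 1.     0.002 -0.   ] F [ 0.2 -0.6 -1.3] w 0.0352 q7 [ 26.  28. -11. 118.   9.  35. -82.]
edge col [(190, 93), (192, 86), (194, 81), (196, 71), (198, 80), (200, 73), (202, 17), (204, 14), (206, 12), (208, 11), (210, 17)]
0 base front [316.64473774 193.45306316] top front/mid/back [[315.7, 262.0], [315.8, 297.9], [315.8, 331.1]]
-0.003 base front [316.64924296 197.27149925] top front/mid/back [[315.7, 268.2], [315.8, 303.6], [315.8, 336.4]]
-0.006 base front [316.65371319 201.0602808 ] top front/mid/back [[315.7, 274.3], [315.8, 309.3], [315.9, 341.6]]
col318 [(240, [19, 23, 20]), (245, [6, 5, 11]), (250, [7, 10, 9]), (255, [24, 18, 9]), (260, [55, 40, 31]), (265, [52, 35, 23]), (270, [68, 50, 33]), (275, [72, 53, 37]), (280, [73, 51, 37]), (285, [72, 51, 34]), (290, [73, 52, 39]), (295, [69, 49, 35]), (300, [69, 51, 33]), (305, [73, 52, 33]), (310, [72, 51, 37])]
```

>>> {"api": "send_rows", "payload": {
  "offset": [
    [3, 1, 12],
    [3, 1, 26],
    [3, 1, 38],
    [3, 1, 46],
    [3, 1, 49],
    [3, 1, 51],
    [3, 1, 52],
    [3, 1, 52]
  ],
  "dr": [
    [0, 0, 0],
    [0, 0, 0],
    [0, 0, 0],
    [0, 0, 0],
    [0, 0, 0],
    [0, 0, 0],
    [0, 0, 0],
    [0, 0, 0]
  ],
  "fingers": [0.8, 0.8, 0.8, 0.8, 0.8, 0.8, 0.8, 0.8]
}}

```text
time: 25.45
tool_pos: [0.4373, -0.1667, 0.2508]
orientation: [[1.0, 0.001, 0.001], [0.001, -1.0, 0.0], [0.001, -0.0, -1.0]]
contact_force: [-0.3, -0.7, -2.2]
width: 0.0351
finger_force: 15.0
```

>>> {"api": "send_rows", "payload": {
  "offset": [
    [0, 0, 0.3],
    [0, 0, 0.6],
    [0, 0, 0.9],
    [0, 0, 1.2],
    [0, 0, 1.5],
    [0, 0, 1.8],
    [0, 0, 2],
    [0, 0, 2]
  ],
  "dr": [
    [0, 0, 0],
    [0, 0, 0],
    [0, 0, 0],
    [0, 0, 0],
    [0, 0, 0],
    [0, 0, 0],
    [0, 0, 0],
    [0, 0, 0]
  ],
  "fingers": [0.8, 0.8, 0.8, 0.8, 0.8, 0.8, 0.8, 0.8]
}}

```text
time: 26.12
tool_pos: [0.437, -0.1671, 0.2485]
orientation: [[1.0, -0.0, -0.0], [-0.0, -1.0, 0.0], [-0.0, -0.0, -1.0]]
contact_force: [-0.4, -0.7, -0.9]
width: 0.035
finger_force: 15.0
```

>>> {"api": "send_rows", "payload": {
  "offset": [
    [0, 0, 0.2],
    [0, 0, 0.4],
    [0, 0, 0.6],
    [0, 0, 0.8],
    [0, 0, 1.0],
    [0, 0, 1.0],
    [0, 0, 1.0],
    [0, 0, 1.0]
  ],
  "dr": [
    [0, 0, 0],
    [0, 0, 0],
    [0, 0, 0],
    [0, 0, 0],
    [0, 0, 0],
    [0, 0, 0],
    [0, 0, 0],
    [0, 0, 0]
  ],
  "fingers": [0.8, 0.8, 0.8, 0.8, 0.8, 0.8, 0.8, 0.8]
}}

```text
time: 26.78
tool_pos: [0.437, -0.167, 0.2476]
orientation: [[1.0, -0.0, 0.0], [-0.0, -1.0, 0.0], [0.0, -0.0, -1.0]]
contact_force: [-1.3, -0.4, -0.6]
width: 0.0351
finger_force: 15.0
```

>>> {"api": "send_rows", "payload": {
  "offset": [
    [0, 0, 0.2],
    [0, 0, 0.4],
    [0, 0, 0.6],
    [0, 0, 0.8],
    [0, 0, 0.8],
    [0, 0, 0.8],
    [0, 0, 0.8],
    [0, 0, 0.8]
  ],
  "dr": [
    [0, 0, 0],
    [0, 0, 0],
    [0, 0, 0],
    [0, 0, 0],
    [0, 0, 0],
    [0, 0, 0],
    [0, 0, 0],
    [0, 0, 0]
  ],
  "fingers": [0.8, 0.8, 0.8, 0.8, 0.8, 0.8, 0.8, 0.8]
}}

```text
time: 27.45
tool_pos: [0.4371, -0.1669, 0.2475]
orientation: [[1.0, 0.0, 0.001], [0.0, -1.0, -0.0], [0.001, 0.0, -1.0]]
contact_force: [-1.7, 0.2, 7.5]
width: 0.0352
finger_force: 15.0
```

>>> {"api": "send_rows", "payload": {
  "offset": [
    [0, 0, -0.6],
    [0, 0, -0.8],
    [0, 0, -0.8],
    [0, 0, -0.8],
    [0, 0, -0.8],
    [0, 0, -0.8],
    [0, 0, -0.8],
    [0, 0, -0.8]
  ],
  "dr": [
    [0, 0, 0],
    [0, 0, 0],
    [0, 0, 0],
    [0, 0, 0],
    [0, 0, 0],
    [0, 0, 0],
    [0, 0, 0],
    [0, 0, 0]
  ],
  "fingers": [0.8, 0.8, 0.2, 0.0, -0.2, -0.3, -0.4, -0.4]
}}

```text
time: 28.12
tool_pos: [0.437, -0.1671, 0.2475]
orientation: [[1.0, -0.0, 0.0], [-0.0, -1.0, 0.0], [0.0, -0.0, -1.0]]
contact_force: [-0.1, -0.1, 0.4]
width: 0.0633
finger_force: 0.0
```

>>> {"api": "send_rows", "payload": {
  "offset": [
    [0, 0, 0],
    [0, 0, -20],
    [0, 0, -50],
    [0, 0, -80],
    [0, 0, -110],
    [0, 0, -140],
    [0, 0, -155],
    [0, 0, -165]
  ],
  "dr": [
    [0, 0, 0],
    [0, 0, 0],
    [0, 0, 0],
    [0, 0, 0],
    [0, 0, 0],
    [0, 0, 0],
    [0, 0, 0],
    [0, 0, 0]
  ],
  "fingers": [-0.4, -0.4, -0.4, -0.4, -0.4, -0.4, -0.4, -0.4]
}}

```text
time: 28.78
tool_pos: [0.4372, -0.167, 0.4151]
orientation: [[1.0, -0.0, 0.004], [-0.0, -1.0, -0.002], [0.004, 0.002, -1.0]]
contact_force: [-0.3, 0.1, -0.5]
width: 0.0648
finger_force: 0.0
```

>>> {"api": "send_rows", "payload": {
  "offset": [
    [10, -250, 0],
    [10, -250, 0],
    [10, -250, 0],
    [10, -250, 0],
    [10, -250, 0],
    [10, -250, 0],
    [10, -250, 0],
    [10, -250, 0]
  ],
  "dr": [
    [0, 0, -10],
    [0, 0, -10],
    [0, 0, -10],
    [0, 0, -10],
    [0, 0, -10],
    [0, 0, -10],
    [0, 0, -10],
    [0, 0, -10]
  ],
  "fingers": [-0.4, -0.4, -0.4, -0.4, -0.4, -0.4, -0.4, -0.4]
}}

```text
time: 29.45
tool_pos: [0.4465, 0.0859, 0.4127]
orientation: [[0.636, 0.772, 0.0], [0.772, -0.636, 0.001], [0.001, -0.001, -1.0]]
contact_force: [0.3, -0.9, -0.7]
width: 0.0652
finger_force: 0.0
```

```bash
python3 - <<'E'
from h import *
for i in range(3):s=arm.snapshot('wrist')
st();print(go(.445,.16,.41,110))
E
```

```text
t 29.6 p [0.4471 0.0815 0.4123] x [ 0.647  0.763 -0.001] F [-0.6  0.6  0.2] w 0.0648 q7 [ 10.  20. -30. 111.  12.  52. -67.]
(array([ 58.5, -52.3,   2.2]), array([-1.000e-02,  1.000e-02, -1.206e+01]))
```

>>> {"api": "send_rows", "payload": {
  "offset": [
    [58, -52, 0],
    [58, -52, 0],
    [58, -52, 0],
    [58, -52, 0],
    [58, -52, 0],
    [58, -52, 0],
    [58, -52, 0],
    [58, -52, 0]
  ],
  "dr": [
    [0, 0, -11],
    [0, 0, -11],
    [0, 0, -11],
    [0, 0, -11],
    [0, 0, -11],
    [0, 0, -11],
    [0, 0, -11],
    [0, 0, -11]
  ],
  "fingers": [-0.4, -0.4, -0.4, -0.4, -0.4, -0.4, -0.4, -0.4]
}}

```text
time: 30.27
tool_pos: [0.4451, 0.1588, 0.4123]
orientation: [[-0.258, 0.966, -0.0], [0.966, 0.258, -0.001], [-0.001, -0.001, -1.0]]
contact_force: [-0.3, 0.1, 0.3]
width: 0.0653
finger_force: 0.0
```

```bash
python3 -c "
from h import *
for i in range(4): arm.snapshot('wrist')
"; python3 look.py w9 short_tube
```

```text
t 30.47 p [0.4449 0.1595 0.4124] x [-0.253  0.968 -0.001] F [ 0.1 -0.2  0.3] w 0.0649 q7 [ 10.  24. -45. 108.  21.  56. -30.]
cam [[0.967, 0.242, 0.076, 0.423], [0.253, -0.922, -0.293, 0.241], [-0.001, 0.302, -0.953, 0.392]]
short_tube [([166, 324], 0.62, [0.447, 0.177])]
```

View pics/w9.png

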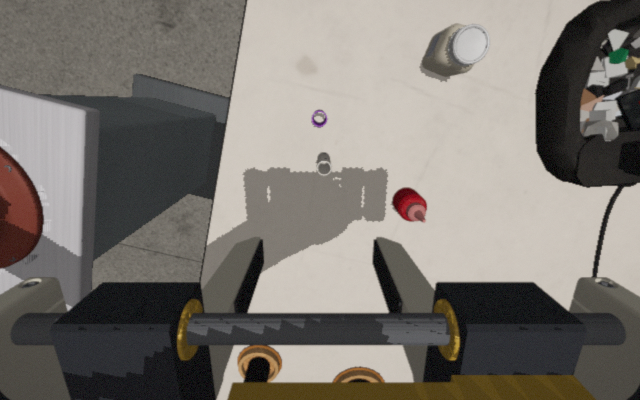

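The grey tube's top is at (169,324), purple is clear at (118,319), and flux is at (205,409).

```bash
python3 - <<'E'
from h import *
s=arm.snapshot("wrist")
a=ray(s,(169,324),.064);print(a,ray(s,(157,322),.0),proj(s,(*a,0)))
print(go(a[0],a[1],.212,105))
E
```

```text
[0.44656799 0.17671396] [0.44470296 0.17839963] [323.06447613 158.63747971]
(array([ 15.4,   6.1, 200.6]), array([ 0.  ,  0.  , -0.03]))
```

>>> {"api": "send_rows", "payload": {
  "offset": [
    [15.5, 5.5, 10],
    [15.5, 5.5, 45],
    [15.5, 5.5, 80],
    [15.5, 5.5, 115],
    [15.5, 5.5, 145],
    [15.5, 5.5, 170],
    [15.5, 5.5, 190],
    [15.5, 5.5, 200]
  ],
  "dr": [
    [0, 0, 0],
    [0, 0, 0],
    [0, 0, 0],
    [0, 0, 0],
    [0, 0, 0],
    [0, 0, 0],
    [0, 0, 0],
    [0, 0, 0]
  ],
  "fingers": [-0.4, -0.4, -0.4, -0.3, -0.2, -0.2, -0.2, -0.2]
}}

```text
time: 31.28
tool_pos: [0.4453, 0.1769, 0.2104]
orientation: [[-0.258, 0.966, -0.003], [0.966, 0.258, -0.002], [-0.001, -0.004, -1.0]]
contact_force: [0.0, -0.9, 0.1]
width: 0.056
finger_force: 0.0
```

```bash
python3 -c "
from h import *
for i in range(3): s=arm.snapshot('wrist')
st();print(go(.446,.177,.212,105))"
```

```text
t 31.43 p [0.4459 0.1775 0.2126] x [-0.259  0.966 -0.   ] F [ 0.1 -0.2  0.1] w 0.0561 q7 [ -5.  41. -30. 119.  40.  30. -49.]
(array([-0.5, -0. ,  0.6]), array([-0.,  0., -0.]))
```

>>> {"api": "send_rows", "payload": {
  "offset": [
    [0, 0, 0],
    [0, 0, 0],
    [0, 0, 0],
    [0, 0, 0],
    [0, 0, 0],
    [0, 0, 0],
    [0, 0, 0],
    [0, 0, 0]
  ],
  "dr": [
    [0, 0, 0],
    [0, 0, 0],
    [0, 0, 0],
    [0, 0, 0],
    [0, 0, 0],
    [0, 0, 0],
    [0, 0, 0],
    [0, 0, 0]
  ],
  "fingers": [0.2, 0.4, 0.5, 0.55, 0.6, 0.65, 0.7, 0.75],
  "grip_force": 12
}}

```text
time: 32.1
tool_pos: [0.4459, 0.1772, 0.2128]
orientation: [[-0.259, 0.966, 0.001], [0.966, 0.259, 0.0], [-0.0, 0.001, -1.0]]
contact_force: [-0.7, -0.6, 2.0]
width: 0.0156
finger_force: 12.0
```

>>> {"api": "send_rows", "payload": {
  "offset": [
    [0, 0, 0],
    [0, 0, 0],
    [0, 0, 0],
    [0, 0, -3],
    [0, 0, -15],
    [0, 0, -35],
    [0, 0, -60],
    [0, 0, -80]
  ],
  "dr": [
    [0, 0, 0],
    [0, 0, 0],
    [0, 0, 0],
    [0, 0, 0],
    [0, 0, 0],
    [0, 0, 0],
    [0, 0, 0],
    [0, 0, 0]
  ],
  "fingers": [0.9, 1, 1, 1, 1, 1, 1, 1]
}}

```text
time: 32.77
tool_pos: [0.4455, 0.1772, 0.2935]
orientation: [[-0.259, 0.966, -0.001], [0.966, 0.259, 0.0], [0.0, -0.001, -1.0]]
contact_force: [0.8, -0.8, -0.3]
width: 0.0159
finger_force: 12.0
```

```bash
python3 - <<'E'
from h import *
for i in range(3):s=arm.snapshot('wrist')
st();print(go(.421,-.342,.35,0), go(.48,0,.35,40))
E
```

```text
t 32.92 p [0.446  0.1772 0.2935] x [-0.258  0.966  0.   ] F [ 0.2  1.2 -1.4] w 0.0161 q7 [  1.  34. -38. 116.  32.  41. -42.]
(array([-495.2, -158.1,  -57.1]), array([ 2.000e-02, -3.000e-02,  2.099e+01])) (array([-180. ,  -12.8,  -56.6]), array([ 0.02, -0.02, 12.99]))
```

>>> {"api": "send_rows", "payload": {
  "offset": [
    [0, 0, -25],
    [-10, 0, -50],
    [-35, -2, -57],
    [-65, -4, -57],
    [-95, -6, -57],
    [-125, -9, -57],
    [-155, -11, -57],
    [-180, -13, -57]
  ],
  "dr": [
    [0, 0, 0.5],
    [0, 0, 1.8],
    [0, 0, 3.2],
    [0, 0, 4.6],
    [0, 0, 6],
    [0, 0, 7.4],
    [0, 0, 8.7],
    [0, 0, 10]
  ],
  "fingers": [1, 1, 1, 1, 1, 1, 1, 1]
}}

```text
time: 33.58
tool_pos: [0.4794, -0.0026, 0.348]
orientation: [[0.58, 0.815, -0.003], [0.815, -0.58, -0.001], [-0.003, -0.002, -1.0]]
contact_force: [-0.0, 0.0, -0.1]
width: 0.016
finger_force: 12.0
```

```bash
python3 - <<'E'
from h import *
for i in range(2):s=arm.snapshot('wrist')
st();print(go(.45,-.20,.35,15),go(.421,-.342,.35,0))
E
```

```text
t 33.68 p [ 0.4799 -0.0052  0.3478] x [ 0.583  0.813 -0.005] F [-0.6  0.3 -1. ] w 0.0163 q7 [ 17.  27. -28. 112.  18.  45. -56.]
(array([-175.7,   89.2,   -1.4]), array([0.01, 0.06, 7.87])) (array([-308. ,  148.3,   -0.8]), array([ 0.02,  0.06, 10.87]))
```

>>> {"api": "send_rows", "payload": {
  "offset": [
    [-20, 10, 0],
    [-45, 23, 0],
    [-70, 35, 0],
    [-95, 48, 0],
    [-115, 58, 0],
    [-135, 68, 0],
    [-155, 79, 0],
    [-175, 89, 0]
  ],
  "dr": [
    [0, 0, 1],
    [0, 0, 2],
    [0, 0, 3],
    [0, 0, 4],
    [0, 0, 5],
    [0, 0, 6],
    [0, 0, 7],
    [0, 0, 7.8]
  ],
  "fingers": [1, 1, 1, 1, 1, 1, 1, 1]
}}

```text
time: 34.35
tool_pos: [0.452, -0.1945, 0.3483]
orientation: [[0.962, 0.274, -0.002], [0.274, -0.962, 0.001], [-0.002, -0.002, -1.0]]
contact_force: [0.6, -0.6, -0.3]
width: 0.0162
finger_force: 12.0
```

```bash
python3 - <<'E'
from h import *
for i in range(2):s=arm.snapshot('wrist')
st();print(go(.421,-.342,.29,0))
E
```

```text
t 34.45 p [ 0.4512 -0.1975  0.3482] x [ 0.963  0.27  -0.004] F [0.1 0.4 0.1] w 0.0161 q7 [ 33.  26. -16. 111.  11.  44. -64.]
(array([-67.9, 131. ,  58.5]), array([0.01, 0.04, 3.13]))
```

>>> {"api": "send_rows", "payload": {
  "offset": [
    [-12, 23, 0],
    [-24, 47, 0],
    [-38, 73, 0],
    [-52, 100, 0],
    [-62, 120, 10],
    [-67, 129, 22],
    [-68, 131, 36],
    [-68, 131, 48]
  ],
  "dr": [
    [0, 0, 0.5],
    [0, 0, 1],
    [0, 0, 1.6],
    [0, 0, 2.2],
    [0, 0, 2.7],
    [0, 0, 3.1],
    [0, 0, 3.1],
    [0, 0, 3.1]
  ],
  "fingers": [1, 1, 1, 1, 1, 1, 1, 1]
}}

```text
time: 35.12
tool_pos: [0.423, -0.338, 0.2994]
orientation: [[1.0, 0.01, -0.002], [0.01, -1.0, 0.003], [-0.002, -0.003, -1.0]]
contact_force: [0.3, 0.4, -0.1]
width: 0.0161
finger_force: 12.0
```

```bash
python3 - <<'E'
from fit import *
for i in range(4):s=arm.snapshot('wrist')
st();rims(s);cv2.imwrite("pics/w10.png",s["img"][:,:,::-1])
p=arm.get_state()["tool_pos"]
print("S",proj(s,(.421,-.342,.014)),"tube base front",proj(s,(p[0]+.0085,p[1],p[2]-.2125)))
print(go(.421,-.342,.22,0))
E
```

```text
t 35.32 p [ 0.4237 -0.3373  0.3008] x [ 1.     0.012 -0.001] F [ 0.7  0.2 -0.9] w 0.016 q7 [ 43.  33. -11. 106.   9.  41. -62.]
px 224 40 c [ 0.391  -0.0721] d 55 enc [ 0.3908 -0.072 ]
px 198 327 c [ 0.4214 -0.3441] d 51 enc [ 0.4216 -0.3443]
px 182 135 c [ 0.4335 -0.1688] d 71 enc [ 0.4336 -0.1683]
px 23 288 c [ 0.5639 -0.3116] d 88 enc [ 0.5638 -0.3115]
px 14 119 c [ 0.5986 -0.1813] d 89 enc [ 0.5789 -0.1812]
S [324.74426715 201.10889101] tube base front [320.02098325 219.52858029]
(array([-2.7,  4.9, 80.8]), array([-0.03,  0.01,  0.14]))
```

View pics/w10.png

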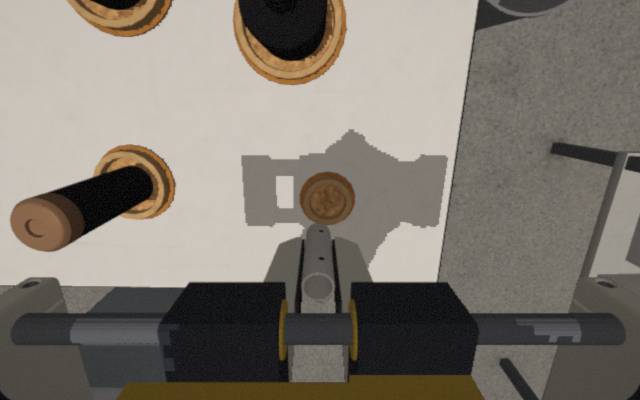

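The sleeve stands in the middle holder. The small holder is at (198,327), below the held tube.

>>> {"api": "send_rows", "payload": {
  "offset": [
    [-1, 6, 12],
    [-1.5, 6.2, 28],
    [-1.5, 6.2, 46],
    [-1.5, 6.2, 60],
    [-1.5, 6.2, 70],
    [-1.5, 6.2, 76],
    [-1.5, 6.2, 78],
    [-1.5, 6.2, 79]
  ],
  "dr": [
    [0, 0, 0],
    [0, 0, 0],
    [0, 0, 0],
    [0, 0, 0],
    [0, 0, 0],
    [0, 0, 0],
    [0, 0, 0],
    [0, 0, 0]
  ],
  "fingers": [1, 1, 1, 1, 1, 1, 1, 1]
}}

```text
time: 35.98
tool_pos: [0.4218, -0.3454, 0.2225]
orientation: [[1.0, 0.009, 0.0], [0.009, -1.0, -0.0], [0.0, 0.0, -1.0]]
contact_force: [0.1, 0.6, -0.6]
width: 0.0163
finger_force: 12.0
```

>>> {"api": "send_rows", "payload": {
  "offset": [
    [0, 0, 0.4],
    [0, 0, 0.8],
    [0, 0, 1.2],
    [0, 0, 1.6],
    [0, 0, 2],
    [0, 0, 2.4],
    [0, 0, 2.4],
    [0, 0, 2.4]
  ],
  "dr": [
    [0, 0, 0],
    [0, 0, 0],
    [0, 0, 0],
    [0, 0, 0],
    [0, 0, 0],
    [0, 0, 0],
    [0, 0, 0],
    [0, 0, 0]
  ],
  "fingers": [1, 1, 1, 1, 1, 1, 1, 1]
}}

```text
time: 36.65
tool_pos: [0.4216, -0.3453, 0.2202]
orientation: [[1.0, 0.009, 0.0], [0.009, -1.0, 0.0], [0.0, -0.0, -1.0]]
contact_force: [-0.1, 0.0, -1.0]
width: 0.0158
finger_force: 12.0
```

```bash
python3 - <<'E'
from h import *
for i in range(2):s=arm.snapshot('wrist')
st()
E
```

```text
t 36.75 p [ 0.4216 -0.3453  0.2202] x [1.    0.009 0.   ] F [ 0.7  0.6 -1. ] w 0.0159 q7 [ 43.  41.  -9. 109.  11.  31. -63.]
```

Next I'll shift 1.5 mm back in y and lower onto the floor.

>>> {"api": "send_rows", "payload": {
  "offset": [
    [0, -1.5, 0],
    [0, -1.5, 0.4],
    [0, -1.5, 0.8],
    [0, -1.5, 1.2],
    [0, -1.5, 1.6],
    [0, -1.5, 2.0],
    [0, -1.5, 2.2],
    [0, -1.5, 2.2]
  ],
  "dr": [
    [0, 0, 0],
    [0, 0, 0],
    [0, 0, 0],
    [0, 0, 0],
    [0, 0, 0],
    [0, 0, 0],
    [0, 0, 0],
    [0, 0, 0]
  ],
  "fingers": [1, 1, 1, 1, 1, 1, 1, 1]
}}

```text
time: 37.42
tool_pos: [0.4216, -0.3438, 0.2179]
orientation: [[1.0, 0.009, -0.0], [0.009, -1.0, 0.0], [-0.0, -0.0, -1.0]]
contact_force: [0.0, -0.1, -0.5]
width: 0.0157
finger_force: 12.0
```

>>> {"api": "send_rows", "payload": {
  "offset": [
    [0, 0, 0.2],
    [0, 0, 0.4],
    [0, 0, 0.6],
    [0, 0, 0.8],
    [0, 0, 1.0],
    [0, 0, 1.0],
    [0, 0, 1.0],
    [0, 0, 1.0]
  ],
  "dr": [
    [0, 0, 0],
    [0, 0, 0],
    [0, 0, 0],
    [0, 0, 0],
    [0, 0, 0],
    [0, 0, 0],
    [0, 0, 0],
    [0, 0, 0]
  ],
  "fingers": [1, 1, 1, 1, 1, 1, 1, 1]
}}

```text
time: 38.08
tool_pos: [0.4216, -0.3438, 0.2178]
orientation: [[1.0, 0.009, 0.0], [0.009, -1.0, -0.0], [0.0, 0.0, -1.0]]
contact_force: [-1.4, 0.7, 5.9]
width: 0.0161
finger_force: 12.0
```

>>> {"api": "send_rows", "payload": {
  "offset": [
    [0, 0, -0.6],
    [0, 0, -0.9],
    [0, 0, -0.9],
    [0, 0, -0.9],
    [0, 0, -0.9],
    [0, 0, -0.9],
    [0, 0, -0.9],
    [0, 0, -0.9]
  ],
  "dr": [
    [0, 0, 0],
    [0, 0, 0],
    [0, 0, 0],
    [0, 0, 0],
    [0, 0, 0],
    [0, 0, 0],
    [0, 0, 0],
    [0, 0, 0]
  ],
  "fingers": [1, 1, 0.6, 0.5, 0.3, 0.2, 0.1, 0.1]
}}

```text
time: 38.75
tool_pos: [0.4216, -0.3438, 0.2178]
orientation: [[1.0, 0.009, 0.0], [0.009, -1.0, 0.0], [0.0, -0.0, -1.0]]
contact_force: [-0.6, 0.2, -0.0]
width: 0.0409
finger_force: 0.0
```

>>> {"api": "send_rows", "payload": {
  "offset": [
    [0, 0, 0],
    [0, 0, -15],
    [0, 0, -40],
    [0, 0, -70],
    [0, 0, -100],
    [0, 0, -130],
    [0, 0, -155],
    [0, 0, -175]
  ],
  "dr": [
    [0, 0, 0],
    [0, 0, 0],
    [0, 0, 0],
    [0, 0, 0],
    [0, 0, 0],
    [0, 0, 0],
    [0, 0, 0],
    [0, 0, 0]
  ],
  "fingers": [0.1, 0, 0, 0, 0, 0, 0, 0]
}}

```text
time: 39.42
tool_pos: [0.4216, -0.3438, 0.3953]
orientation: [[1.0, 0.009, 0.002], [0.009, -1.0, -0.002], [0.002, 0.002, -1.0]]
contact_force: [0.0, -0.3, -0.5]
width: 0.0465
finger_force: 0.0
```

>>> {"api": "send_rows", "payload": {
  "offset": [
    [40, -80, 0],
    [40, -80, 0],
    [40, -80, 0],
    [40, -80, 0],
    [40, -80, 0],
    [40, -80, 0],
    [40, -80, 0],
    [40, -80, 0]
  ],
  "dr": [
    [0, 0, 0],
    [0, 0, 0],
    [0, 0, 0],
    [0, 0, 0],
    [0, 0, 0],
    [0, 0, 0],
    [0, 0, 0],
    [0, 0, 0]
  ],
  "fingers": [0, 0, 0, 0, 0, 0, 0, 0]
}}

```text
time: 40.08
tool_pos: [0.4601, -0.265, 0.3926]
orientation: [[1.0, 0.006, -0.001], [0.006, -1.0, -0.0], [-0.001, 0.0, -1.0]]
contact_force: [-0.8, 0.1, -0.7]
width: 0.0463
finger_force: 0.0
```

```bash
python3 - <<'E'
from h import *
for i in range(4):s=arm.snapshot('wrist')
st();c=arm.snapshot("scene")
a=s["img"][:300];b=cv2.resize(c["img"][120:340,150:470],(640,440))
a=cv2.resize(a,(320,150)) if 0 else a
o=np.vstack([cv2.resize(a,(470,220)),cv2.resize(b,(470,323))])
cv2.imwrite("pics/w11.png",o[:,:,::-1])
E
```

```text
t 40.28 p [ 0.4606 -0.264   0.3928] x [ 1.     0.008 -0.   ] F [0.5 1.  0.3] w 0.0469 q7 [ 36.  26. -13. 102.   7.  53. -69.]
```

View pics/w11.png

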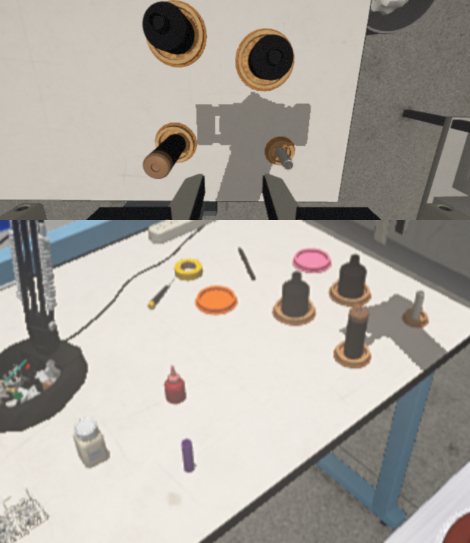

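All four parts stand upright in their holders. The flux bottle, the jar and the purple tube haven't moved.

```bash
python3 -c "
from h import *
print(arm.job_done())"
```

```text
the job is handed in; nothing more can be done
None
```

The job is handed in: both bells, the sleeve and the short tube stand upright and released in their holders, with the red bottle and white jar left where they were; finished at about 40 s, and the final pictures show nothing out of place.

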